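Stack round bars in a V-cradle and chock both layers

ROBOT

A 6-joint arm with a two-finger parallel gripper is mounted at the origin on the work surface. World frame = base frame: x ahead of the robot, y to its left, z up, the work surface at z = 0. Lengths are in mm, angles in rad, forces in N, time in s.
With the tool pointing down it reaches from about 375 to 925 mm from the base axis. Payload 5.7 kg.
Tool frame: the origin (TCP) lies between the finger pads; the fingertips stand 8 mm ahead of it and the grasp point (between the pads) lies 11 mm behind it; z points along the fingers, y is the direction in which the jaws open and shut (so a half turn about z gives the same grasp; the last joint's range is limited). The gripper opens to 85 mm and grips with 20 to 120 N. Pads are 22 mm wide; open, the fingers measure 114 mm over their backs; the gripper's body (76 mm by 85 mm) begins 54 mm behind the grasp point. The pads swing forward as they close: fully open they stand 13 mm farther back than shut.
Start: joints at [-0.115, 0.359, 1.51, -0, 1.272, -0.115], TCP at [599.97, -0.004, 239.267] pointing down, gripper open.
Joint ranges: [-2.97, 2.97], [-1.01, 2.36], [0.21, 2.38], [-0.96, 4.11], [0.2, 2.71], [-2.98, 2.98]. Speed limits (rad/s): [2.39, 2.39, 3.14, 3.14, 3.14, 3.14].

INTERFACE

Orientations are given as a unit quaternion [x, y, z, w].
In Python, from plant import r gives the robot as it stands.
- The arm moves only by the tool play_rows, never from a script. Its arguments are lists of equal length, an entry for each row: "dp": the shift along the tool's x, y, z in cm, a list of three; "delta_rot": the turn, a rotation vector about the tool's x, y, z in degrees, a list of three; "claw": the opening in per cent of the stroke, from 0 (shut) to 100 (fully open). A call has 1 to 10 rows; each row is the pose to reach, as a shift and turn from the pose measured when the call began, along the tool's axes at that moment; what a row does not reach only later rows make up. A row lasts 1/10 s, in which the tool goes at most 50 mm and 8.59 degrees, less where a joint would pass 70% of its speed; a pose out of reach is approached as far as the arm can. A call with a gripper value outside its range is refused whole. The fingers move at their own pace and stop on an object; the grip force is fixed at half the most. Time passes only in rows, so rows that repeat a pose let the fingers close. It gives the time, the measured TCP pose, the force and the opening at its end, in the units of the state.
- r.sense(): the state, without advancing time (a new reading comes with each control period).
- r.read_camera(name): name is "scene" or "side" or "wrist"; returns the picture (420x560x3 uint8, blue, green, red); there is no depth.
- r.calibration(name): a dict with "fovy" (degrees; the focal length in pixels is half the picture's height over the tangent of half this angle, whatever the lens; pixels are square), "cx", "cy" (the principal point, pixels), "pose" (4x4, takes a point from camera to world coordinates); the wrist camera has in their place "mount" (4x4, takes a point from camera to tool coordinates, whose origin is the TCP and whose axes are the flange's). Camera axes: x right, y down, z forward; pixel columns grow to the right and rows downward; lengths in mm; the calibration is good to about 2 mm. A picture is of the moment at which its call begins: read the wrist's pose just before it. calibration takes no time and is no camera call.
- r.job_done(): hands the job in, once; it reports no verdict.
The state is a dict: "t": time; "joint_pos": joint angles; "dq": joint speeds; "joint_efforts": joint torques, N m; "eef_pos": TCP position; "orientation": TCP orientation; "force": force on the tool from outside, world axes, zero at the start; "ft_torque": the same for the moment, N m; "opening": opening from 0.0 (shut) to 1.0 (fully open).
Only numpy, scipy, OpenCV 4.12 (cv2) and the standard library are available. Lean on these libraries where they do the work, as an engineer would, in place of code of your own. Each camera call takes 0.05 s, during which the arm holds its last target.

TASK

Pull the aluminium bars (three or four) out of the rack's spring clips and stack them in the blue V-cradle in two layers: lay two bars in the cradle's V's and lock them with two orange chocks across them, one over each bearer, posts up; then lay the remaining bar or bars in the V's on top of those chocks and lock that layer with the other two chocks, each straight above the one below. Bars should be centred lengthwise and everything fully seated; leave the other things on the bench where they are.

Things in the scene. Friction and masses are not known exactly. Their poses are not given: they have to be found in the camera images.
- cradle: Blue V-cradle, fixed: base plate 190 x 150 x 12 and two cross bearers (centred at x = -60 and +60, 26 thick along x), each with V's (45 degree flanks) at y = +40 and -40. Origin: centre of underside; x along the bars it holds, y across them, z up. A bar in a lower V has its axis at z = 50.2. Between the bearers only the base plate lies below the bars.
- bar_left_1 (a point): Where the middle of a bar lies in the lower-layer left V (cradle frame 0, +40, 50.2). Axes as the cradle's.
- bar_right_1 (a point): Where the middle of a bar lies in the lower-layer right V (cradle frame 0, -40, 50.2). Axes as the cradle's.
- bar_left_2 (a point): Where the middle of a bar lies in the upper layer, left, on the upward V's of two chocks (cradle frame 0, +40, 90.6).
- bar_right_2 (a point): Where the middle of a bar lies in the upper layer, right (cradle frame 0, -40, 90.6).
- chock_near_1 (a point): Where the origin of a chock lies when it sits on the lower layer over the bearer at cradle x = -60 (cradle frame -60, 0, 70.4).
- chock_far_1 (a point): The same over the bearer at cradle x = +60 (cradle frame +60, 0, 70.4).
- chock_near_2 (a point): Where the origin of a chock lies when it sits on the upper layer above the chock at cradle x = -60 (cradle frame -60, 0, 110.9).
- chock_far_2 (a point): The same at cradle x = +60 (cradle frame +60, 0, 110.9).
- rack: Grey rack, fixed: base plate 200 x 250 x 12, two black cross strips at x = -75 and +75 (tops at z = 35). Bars lie along its x at y = +90, +30, -30, -90, axis at z = 50, each held at both strips by a pair of sprung bright steel lips (within 10 of x = -75, +75) that close over its sides up to z = 64; the bar's middle is free. Origin: centre of underside.
- bar1: Round aluminium bar, 30 in diameter, 220 long, 0.4 kg (may vary by a quarter). Origin at its middle, on its axis; x along the axis (it may have rolled about x). Starts snapped into the rack's clips: pulled straight up it comes free with about 12 to 20 N including its weight, past the lips after 10 mm, clear after 30. May be absent (three or four are present).
- bar2: Round aluminium bar, 30 in diameter, 220 long, 0.4 kg (may vary by a quarter). Origin at its middle, on its axis; x along the axis (it may have rolled about x). Starts snapped into the rack's clips: pulled straight up it comes free with about 12 to 20 N including its weight, past the lips after 10 mm, clear after 30. May be absent (three or four are present).
- bar3: Round aluminium bar, 30 in diameter, 220 long, 0.4 kg (may vary by a quarter). Origin at its middle, on its axis; x along the axis (it may have rolled about x). Starts snapped into the rack's clips: pulled straight up it comes free with about 12 to 20 N including its weight, past the lips after 10 mm, clear after 30. May be absent (three or four are present).
- bar4: Round aluminium bar, 30 in diameter, 220 long, 0.4 kg (may vary by a quarter). Origin at its middle, on its axis; x along the axis (it may have rolled about x). Starts snapped into the rack's clips: pulled straight up it comes free with about 12 to 20 N including its weight, past the lips after 10 mm, clear after 30. May be absent (three or four are present).
- chock1: Orange batten, 0.13 kg, 138 long (y), 34 wide (x): V's at y = +40 and -40 in top and underside, teeth to 14 above and below the middle plane; a gripping post on top, 36 (x) by 24 (y), up to z = 36.4. Origin: middle of batten, z along the post. Starts on the bench, post up (origin 14 high). Seated, it is 20.2 above the bars' axes; a bar on it lies 20.2 above it.
- chock2: Orange batten, 0.13 kg, 138 long (y), 34 wide (x): V's at y = +40 and -40 in top and underside, teeth to 14 above and below the middle plane; a gripping post on top, 36 (x) by 24 (y), up to z = 36.4. Origin: middle of batten, z along the post. Starts on the bench, post up (origin 14 high). Seated, it is 20.2 above the bars' axes; a bar on it lies 20.2 above it.
- chock3: Orange batten, 0.13 kg, 138 long (y), 34 wide (x): V's at y = +40 and -40 in top and underside, teeth to 14 above and below the middle plane; a gripping post on top, 36 (x) by 24 (y), up to z = 36.4. Origin: middle of batten, z along the post. Starts on the bench, post up (origin 14 high). Seated, it is 20.2 above the bars' axes; a bar on it lies 20.2 above it.
- chock4: Orange batten, 0.13 kg, 138 long (y), 34 wide (x): V's at y = +40 and -40 in top and underside, teeth to 14 above and below the middle plane; a gripping post on top, 36 (x) by 24 (y), up to z = 36.4. Origin: middle of batten, z along the post. Starts on the bench, post up (origin 14 high). Seated, it is 20.2 above the bars' axes; a bar on it lies 20.2 above it.
- tape: Bystander, to be left alone: a yellow tape-measure case with a black disc on one side, 65 x 35 x 60 (mm). Origin at its underside or middle.
- driver: Bystander, to be left alone: a screwdriver lying down, about 200 long (mm). Origin at its underside or middle.
- level: Bystander, to be left alone: a green spirit level, 250 x 22 x 45 (mm). Origin at its underside or middle.
- jar: Bystander, to be left alone: a glass jar with a white lid, 68 in diameter and 80 high (mm). Origin at its underside or middle.
Mind the look-alikes: they are no part of the job. Leave any brown or yellow look-alike of the chock4 alone. Leave any green or white look-alike of the chock1 alone.

How it is judged:
By the outcome, as a careful person would: the job done as asked, in the order asked, and still so for the second after the job is handed in, with the robot touching nothing.
Of bar1, bar2, bar3, bar4 only 3 to 4 are there at a start; the rules pass over those that are not, and their reading is None.
At some moment in a run one of chock1, chock2, chock3, chock4 may be knocked a few centimetres aside while the robot is not near it.
It also fails if it takes over 208 s, if anything falls off the work surface, if the arm or the gripper's body presses on something with over 40 N, if the wrist force passes 120 N, or if a joint passes its speed limit or range.

## Working session

There is one attempt and no reset: what is moved stays moved. The work goes in short steps, Python scripts to look and compute and a tool call to move; the robot and the scene stay as the last step left them, time stands still between calls to the robot, and variables do not carry over. Pictures are saved under pics/ and viewed, and the job is handed in when it is done.

Besides the shell and the picture viewer there is one more tool, called after "Request:" as a command line: name --argument value ..., lists and objects as JSON in quotes. play_rows: Moves the arm, as the interface text tells. Its arguments: {"type":"object","properties":{"dp":{"type":"array"},"delta_rot":{"type":"array"},"claw":{"type":"array"}},"required":["dp","delta_rot","claw"]}

```bash
ls; mkdir -p pics
python3 - <<'E'
from plant import r
import cv2
s=r.sense();print(s)
for n in ["scene","side","wrist"]:
    c=r.calibration(n);print(n,c)
    cv2.imwrite(f"pics/{n}0.png",r.read_camera(n))
E
```

```text
pics
{'t': 0.0, 'joint_pos': array([-1.15106355e-01,  3.59517632e-01,  1.51146176e+00,  1.72749363e-05,
        1.27252996e+00, -1.15076757e-01]), 'dq': array([ 0.00109778,  0.00176247,  0.00164966, -0.00026033,  0.00031957,
       -0.00126909]), 'joint_efforts': array([ 1.96551155e-03, -5.27614331e+01, -2.78626120e+01, -6.37880498e-05,
        1.32890840e-02, -2.81424428e-05]), 'eef_pos': array([5.99307749e+02, 7.46183551e-02, 2.38434919e+02]), 'orientation': array([ 7.07118721e-01,  7.07094191e-01, -5.88886575e-04, -7.56123153e-04]), 'force': array([-0.29423304,  0.03637593,  0.46098766]), 'ft_torque': array([0.00754951, 0.04462552, 0.03889211]), 'opening': 1.0027057555768806}
scene {'fovy': 55.63913638895325, 'cx': 285.9994393526693, 'cy': 202.03775226186588, 'pose': array([[-1.10981114e-01,  6.54139672e-01, -7.48187465e-01,
         1.36335402e+03],
       [ 9.93774676e-01,  6.56582270e-02, -9.00049426e-02,
         1.03799798e+02],
       [-9.75114125e-03, -7.53518604e-01, -6.57354264e-01,
         8.67793343e+02],
       [ 0.00000000e+00,  0.00000000e+00,  0.00000000e+00,
     
[... 193 characters left out ...]
e+02],
       [-6.98194832e-01,  4.50833659e-01, -5.56123178e-01,
         8.11808312e+02],
       [ 1.37572378e-03, -7.75962037e-01, -6.30778110e-01,
         1.04486856e+03],
       [ 0.00000000e+00,  0.00000000e+00,  0.00000000e+00,
         1.00000000e+00]])}
wrist {'fovy': 67.55727752156021, 'cx': 277.27144627998854, 'cy': 209.30537673731993, 'mount': array([[-1.05135896e-04, -9.59565983e-01, -2.81483771e-01,
         7.10060352e+01],
       [ 9.99999855e-01,  4.77820392e-05, -5.36392913e-04,
        -1.30689722e+00],
       [ 5.28154261e-04, -2.81483787e-01,  9.59565839e-01,
        -1.35289141e+02],
       [ 0.00000000e+00,  0.00000000e+00,  0.00000000e+00,
         1.00000000e+00]])}
```

View pics/scene0.png

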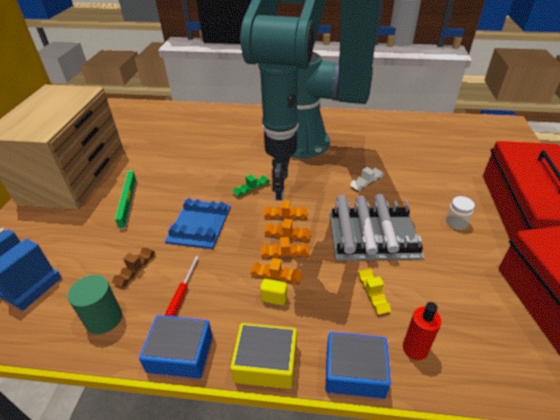

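View pics/side0.png

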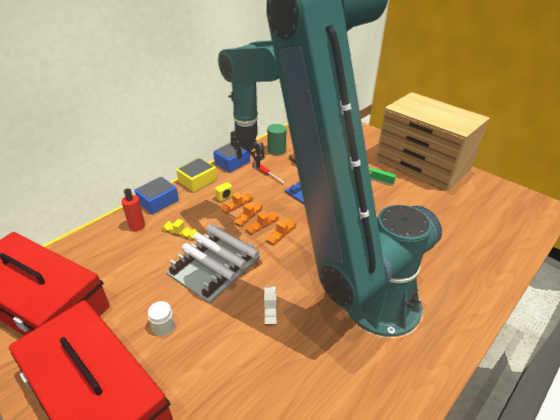

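View pics/wrist0.png

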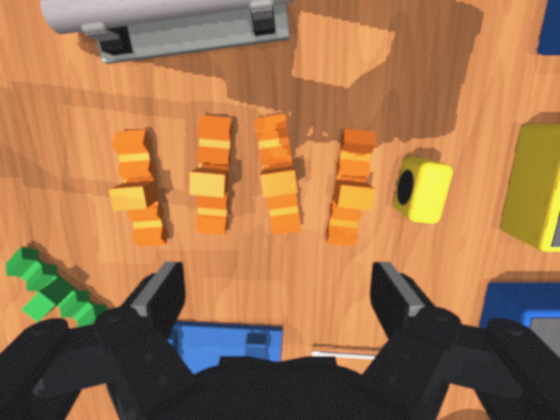

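```bash
cat > h.py <<'E'
from plant import r
import numpy as np, cv2
from scipy.spatial.transform import Rotation as R
def tool():
    s=r.sense(); return np.array(s['eef_pos']),R.from_quat(s['orientation'])
class Cam:
    def __init__(s,n,save=None):
        c=r.calibration(n); p,q=tool()
        if n=='wrist':
            T=np.eye(4);T[:3,:3]=q.as_matrix();T[:3,3]=p
            s.T=T@np.array(c['mount'])
        else: s.T=np.array(c['pose'])
        s.cx,s.cy=c['cx'],c['cy']; s.im=r.read_camera(n)
        s.f=s.im.shape[0]/2/np.tan(np.radians(c['fovy'])/2)
        if save: cv2.imwrite(f'pics/{save}.png',s.im)
    def ray(s,u,v):
        d=s.T[:3,:3]@np.array([(u-s.cx)/s.f,(v-s.cy)/s.f,1]); return s.T[:3,3],d
    def pt(s,u,v,z):
        o,d=s.ray(u,v); return o+d*(z-o[2])/d[2]
    def pix(s,P):
        q=s.T[:3,:3].T@(np.array(P,float)-s.T[:3,3]); return np.array([s.cx+s.f*q[0]/q[2],s.cy+s.f*q[1]/q[2]])
def go(target,jaw):
    """dp cm and rotvec deg to TCP target (world mm), tool down, jaw (tool y) direction at angle jaw deg in world (mod 180)"""
    p,q=tool()
    cands=[]
    for a in (jaw,jaw+180,jaw-180):
        t=np.radians(a); y=np.array([np.cos(t),np.sin(t),0]); z=np.array([0,0,-1.]); x=np.cross(y,z)
        rv=(q.inv()*R.from_matrix(np.c_[x,y,z])).as_rotvec(degrees=True); cands.append((np.linalg.norm(rv),rv))
    rv=min(cands,key=lambda c:c[0])[1]
    dp=q.inv().apply(np.array(target,float)-p)/10
    print('dp',dp.round(2).tolist(),'rot',rv.round(2).tolist(),'dist',np.linalg.norm(dp).round(2))
    return dp,rv
def st():
    s=r.sense(); q=R.from_quat(s['orientation']).as_matrix()
    print('t %.2f'%s['t'],'p',s['eef_pos'].round(1),'jaw',np.degrees(np.arctan2(q[1,1],q[0,1])).round(2),'tilt',np.degrees(np.arccos(-q[2,2])).round(2),'F',s['force'].round(1),'M',s['ft_torque'].round(2),'op',round(s['opening'],3),'j6',round(s['joint_pos'][5],2))
E
python3 - <<'E'
from h import *
c=Cam('scene')
for n,u,v,z in [('rack c',375,230,30),('rackcornerBL',338,259,12),('BR',422,256,12),('TL',331,210,12),('TR',412,206,12),('cradle',199,223,12),('cr BL',166,243,0),('BR',208,247,0),('TL',186,200,0),('TR',231,202,0),('ch1',286,208,50),('ch2',286,228,50),('ch3',287,246,50),('ch4',275,268,50),('green',250,186,40),('white',368,180,40),('yel',374,290,40),('jar',460,205,80),('tape',274,292,30)]:
    print(n,c.pt(u,v,z).round(0)[:2])
im=c.im[150:320,150:450]; cv2.imwrite('pics/crop0.png',cv2.resize(im,(800,453),interpolation=cv2.INTER_CUBIC))
st()
E
```

```text
rack c [508. 265.]
rackcornerBL [616. 159.]
BR [581. 394.]
TL [413. 134.]
TR [368. 392.]
cradle [ 514. -270.]
cr BL [ 596. -350.]
BR [ 599. -221.]
TL [ 399. -349.]
TR [ 394. -197.]
ch1 [460.  -5.]
ch2 [547.   5.]
ch3 [617.  15.]
ch4 [697.  -8.]
green [ 353. -138.]
white [281. 253.]
yel [734. 248.]
jar [428. 511.]
tape [759.  -3.]
t 0.20 p [5.996e+02 1.000e-01 2.387e+02] jaw 0.0 tilt 0.07 F [-0.4 -0.3 -0.4] M [-0.02 -0.03 -0.  ] op 1.002 j6 -0.12
```

View pics/crop0.png

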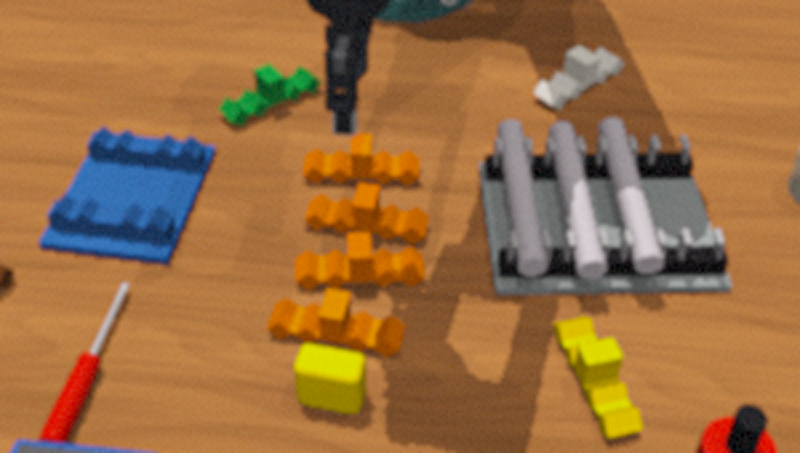

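Run:
```python
from h import *
go([500,262,300],-90)
go([500,262,300],90)
```

```text
dp [26.19, -9.97, -6.11] rot [-0.05, -0.06, -90.0] dist 28.68
dp [26.19, -9.97, -6.11] rot [-0.05, -0.06, -90.0] dist 28.68
```

Request:
play_rows --dp '[[26.2,-10,-6.1],[26.2,-10,-6.1],[26.2,-10,-6.1],[26.2,-10,-6.1],[26.2,-10,-6.1],[26.2,-10,-6.1],[26.2,-10,-6.1],[26.2,-10,-6.1],[26.2,-10,-6.1],[26.2,-10,-6.1]]' --delta_rot '[[0,0,-90],[0,0,-90],[0,0,-90],[0,0,-90],[0,0,-90],[0,0,-90],[0,0,-90],[0,0,-90],[0,0,-90],[0,0,-90]]' --claw '[55,55,55,55,55,55,55,55,55,55]'

```text
t: 1.2
eef_pos: [499.3, 262.2, 299.7]
orientation: [0.032, 0.999, -0.0, -0.001]
force: [0.1, -0.3, 1.1]
opening: 0.548
```

Run:
```python
from h import *
st(); c=Cam('wrist','w1'); st()
```

```text
t 1.20 p [499.3 262.2 299.7] jaw 86.33 tilt 0.09 F [ 0.1 -0.3  1.1] M [ 0.03 -0.03  0.03] op 0.548 j6 -1.15
t 1.25 p [499.4 262.1 299.7] jaw 86.75 tilt 0.09 F [-0.8 -0.2  0.4] M [-0.02  0.   -0.03] op 0.547 j6 -1.15
```

View pics/w1.png

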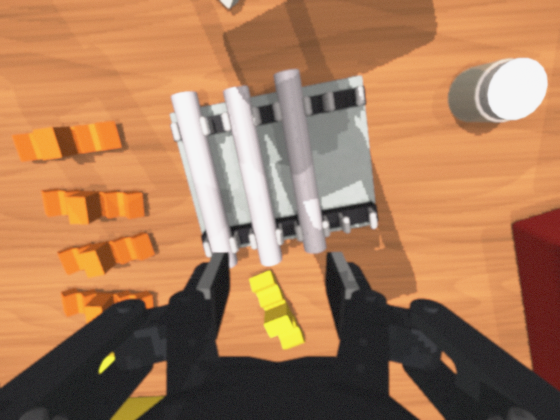

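Run:
```python
from h import *
st(); c=Cam('wrist','w2'); st()
cv2.imwrite('pics/w2c.png',cv2.resize(c.im[60:280,160:390],None,fx=3,fy=2.7,interpolation=cv2.INTER_CUBIC)[:600,:800])
hsv=cv2.cvtColor(c.im,cv2.COLOR_BGR2HSV)
for p in [(200,170),(250,150),(305,170),(345,150),(225,170),(190,130)]: print(p,hsv[p[1],p[0]])
```

```text
t 1.25 p [499.4 262.1 299.7] jaw 86.75 tilt 0.09 F [-0.8 -0.2  0.4] M [-0.02  0.   -0.03] op 0.547 j6 -1.15
t 1.30 p [499.5 262.1 299.7] jaw 86.03 tilt 0.09 F [-0.4  0.4 -0.4] M [ 0.01  0.03 -0.01] op 0.549 j6 -1.14
(200, 170) [  0   0 246]
(250, 150) [173   4 242]
(305, 170) [176  11 179]
(345, 150) [ 40   9 164]
(225, 170) [ 60   9 179]
(190, 130) [  0   0 246]
```

View pics/w2c.png

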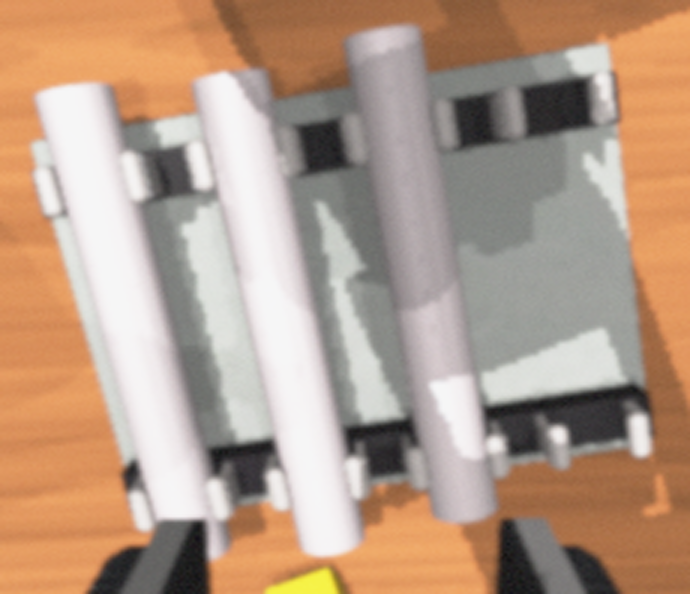

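Run:
```python
from h import *
st(); c=Cam('wrist'); st()
# use mean orientation
for n,a,b in [('B',(237.3,87.8),(270,264.4)),('C',(288.3,71.1),(314.3,252.6))]:
    A=c.pt(*a,65);B=c.pt(*b,65);d=B-A
    print(n,A.round(1),B.round(1),'len',np.linalg.norm(d).round(1),'yaw',np.degrees(np.arctan2(d[1],d[0])).round(2),'mid',((A+B)/2).round(1))
A=c.pt(185.7,92.6,65);print(A)
for p in [(172,112),(363,76),(376,230),(205,238)]:
    print('rackcorner',c.pt(*p,12).round(1))
s=Cam('side');cv2.imwrite('pics/side1.png',cv2.resize(s.im[200:320,150:290],(800,686),interpolation=cv2.INTER_CUBIC)[:600])
```

```text
t 1.30 p [499.5 262.1 299.7] jaw 86.03 tilt 0.09 F [-0.4  0.4 -0.4] M [ 0.01  0.03 -0.01] op 0.549 j6 -1.14
t 1.35 p [499.5 262.  299.7] jaw 85.76 tilt 0.08 F [-0.6  0.5 -1. ] M [ 0.02 -0.01  0.05] op 0.553 j6 -1.14
B [392.  224.6  65. ] [607.8 244.4  65. ] len 216.7 yaw 5.24 mid [499.9 234.5  65. ]
C [379.  281.7  65. ] [595.2 302.1  65. ] len 217.2 yaw 5.39 mid [487.1 291.9  65. ]
[393.0228296  166.99777465  65.        ]
rackcorner [410.2 131.6  12. ]
rackcorner [384.2 376.6  12. ]
rackcorner [590.3 396.6  12. ]
rackcorner [585.5 150.8  12. ]
```

View pics/side1.png

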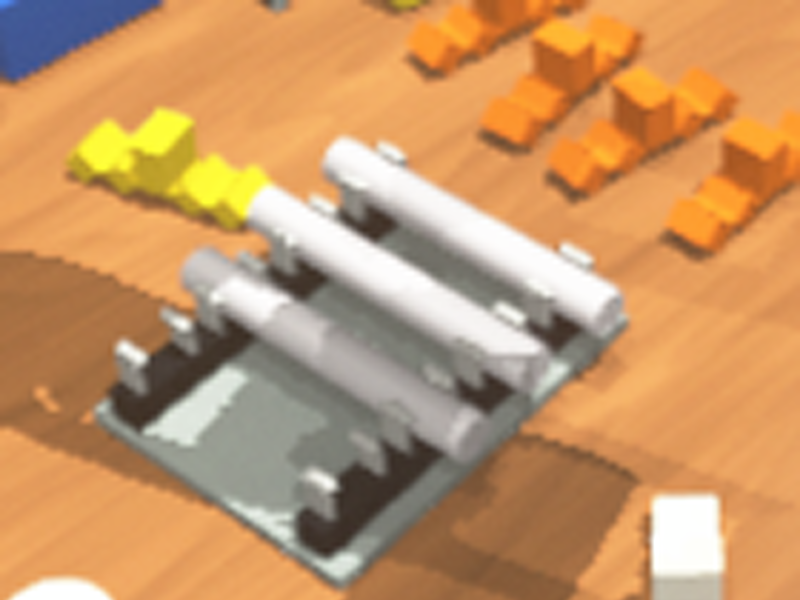

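Run:
```python
from h import *
st();go([488,292,150],95.2)
```

```text
t 1.40 p [499.5 262.  299.8] jaw 85.71 tilt 0.08 F [ 1.1  1.2 -0.3] M [ 0.01 -0.   -0.04] op 0.553 j6 -1.14
dp [1.35, 2.91, 14.98] rot [0.0, -0.08, -9.49] dist 15.32
```

Request:
play_rows --dp '[[1.3,2.9,15],[1.3,2.9,15],[1.3,2.9,15],[1.3,2.9,15],[1.3,2.9,15],[1.3,2.9,15]]' --delta_rot '[[0,0,-9.5],[0,0,-9.5],[0,0,-9.5],[0,0,-9.5],[0,0,-9.5],[0,0,-9.5]]' --claw '[55,55,55,55,55,55]'

```text
t: 2.0
eef_pos: [490.5, 292.3, 152.2]
orientation: [-0.045, 0.999, 0.001, 0.001]
force: [0.2, 0.6, 0.6]
opening: 0.549
```

Run:
```python
from h import *
st(); c=Cam('wrist','w3'); st()
```

```text
t 2.00 p [490.5 292.3 152.2] jaw 95.14 tilt 0.15 F [0.2 0.6 0.6] M [-0.01 -0.02 -0.07] op 0.549 j6 -1.24
t 2.05 p [490.8 292.4 152.6] jaw 95.15 tilt 0.21 F [ 0.7 -0.3  0.9] M [-0.02  0.01 -0.  ] op 0.553 j6 -1.24
```

View pics/w3.png

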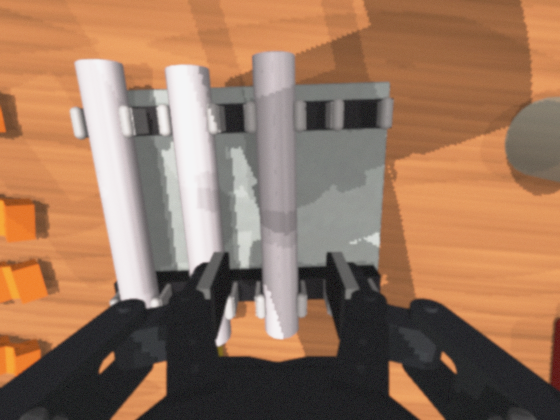

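Run:
```python
from h import *
st();c=Cam('wrist')
A=c.pt(274.5,54,65);B=c.pt(282,338,65);d=B-A
print(A.round(1),B.round(1),'len',np.linalg.norm(d).round(1),'yaw',np.degrees(np.arctan2(d[1],d[0])).round(2),'mid',((A+B)/2).round(1))
# other bars tops
A=c.pt(188,68,65);B=c.pt(217,342,65);d=B-A
print(A.round(1),B.round(1),'len',np.linalg.norm(d).round(1),'yaw',np.degrees(np.arctan2(d[1],d[0])).round(2),'mid',((A+B)/2).round(1))
A=c.pt(101,63,65);B=c.pt(146,307,65);d=B-A
print(A.round(1),B.round(1),'yaw',np.degrees(np.arctan2(d[1],d[0])).round(2))
print(c.T[:3,3]); st()
go([487.5,292,39],95.2)
```

```text
t 2.05 p [490.8 292.4 152.6] jaw 95.15 tilt 0.21 F [ 0.7 -0.3  0.9] M [-0.02  0.01 -0.  ] op 0.553 j6 -1.24
[379.6 280.3  65. ] [595.6 305.6  65. ] len 217.5 yaw 6.66 mid [487.6 293.   65. ]
[392.9 224.9  65. ] [604.5 251.2  65. ] len 213.2 yaw 7.11 mid [498.7 238.   65. ]
[395.  168.6  65. ] [575.6 192.5  65. ] yaw 7.54
[417.93795873 285.32644189 287.63128199]
t 2.10 p [490.8 292.4 152.6] jaw 95.15 tilt 0.22 F [ 0.2 -0.4 -0.9] M [-0.02  0.03 -0.  ] op 0.55 j6 -1.24
dp [0.37, -0.03, 11.36] rot [0.1, 0.2, -0.05] dist 11.37
```

Run:
```python
from h import *
for n,x0,y0,w,h in [('scene',320,180,120,90),('side',150,210,120,90)]:
    c=Cam(n); cv2.imwrite(f'pics/{n}2.png',cv2.resize(c.im[y0:y0+h,x0:x0+w],(800,600),interpolation=cv2.INTER_CUBIC))
st()
```

```text
t 2.20 p [490.1 292.2 152. ] jaw 95.16 tilt 0.16 F [ 0.1 -0.1  0.5] M [-0.02 -0.02 -0.05] op 0.553 j6 -1.25
```

View pics/scene2.png

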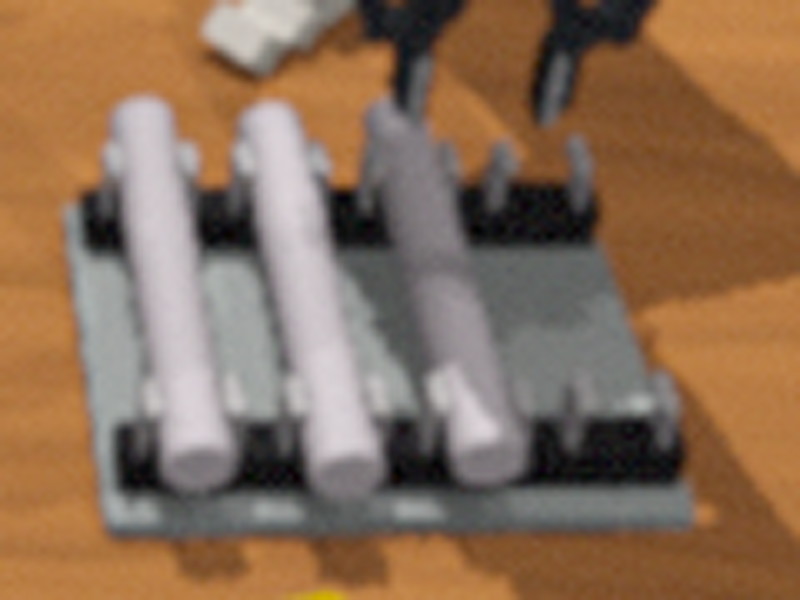

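View pics/side2.png

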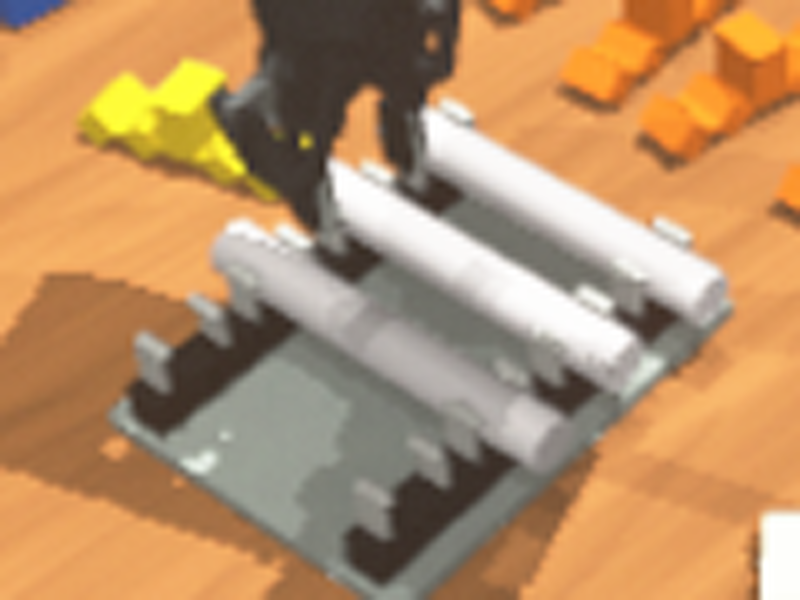

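Run:
```python
from h import *
c=Cam('scene');s=Cam('side')
P=lambda x,y,z:c.pt(320+x/6.667,180+y/6.667,z)
S=lambda x,y,z:s.pt(150+x/6.667,210+y/6.667,z)
a,b=P(108,533,0),P(692,525,0);d=b-a;print('edge',a,b,np.linalg.norm(d),'yaw',np.degrees(np.arctan2(-d[0],d[1])))
far=[P(198,465,50),P(345,473,50),P(488,460,50)]
near=[S(710,292,50),S(622,365,50),S(550,447,50)]
for f,n in zip(far,near):
    d=f-n;print(f.round(1),n.round(1),np.linalg.norm(d).round(1),'yaw',np.degrees(np.arctan2(d[1],d[0])).round(2),'mid',((f+n)/2).round(1))
a,b=S(108,415,0),S(380,590,0);d=a-b;print('side edge yaw',np.degrees(np.arctan2(d[1],d[0])))
```

```text
edge [ 6.09904086e+02  1.54522287e+02 -1.13686838e-13] [579.95449293 401.43171583   0.        ] 248.71920789877987 yaw 6.916070146843758
[612.9 187.8  50. ] [393.2 160.3  50. ] 221.5 yaw 7.12 mid [503. 174.  50.]
[611.2 247.5  50. ] [388.5 224.3  50. ] 223.9 yaw 5.97 mid [499.8 235.9  50. ]
[598.  306.3  50. ] [374.4 283.1  50. ] 224.8 yaw 5.91 mid [486.2 294.7  50. ]
side edge yaw 8.391830954790892
```

Run:
```python
from h import *
st();go([487.3,293.2,39],96.6)
```

```text
t 2.30 p [489.4 292.  151.2] jaw 95.18 tilt 0.07 F [-0.6  0.5 -0.6] M [ 0.03 -0.02 -0.04] op 0.551 j6 -1.25
dp [0.21, 0.13, 11.22] rot [0.05, 0.05, -1.42] dist 11.22
```

Request:
play_rows --dp '[[0.2,0.1,5],[0.2,0.1,8],[0.2,0.1,10],[0.2,0.1,11.2],[0.2,0.1,11.2],[0.2,0.1,11.2]]' --delta_rot '[[0,0,-1.4],[0,0,-1.4],[0,0,-1.4],[0,0,-1.4],[0,0,-1.4],[0,0,-1.4]]' --claw '[55,55,55,55,55,55]'

```text
t: 2.9
eef_pos: [488.1, 293.2, 39.9]
orientation: [-0.057, 0.998, 0.001, 0.001]
force: [-0.0, 0.1, -0.7]
opening: 0.548
```

Run:
```python
from h import *
st(); c=Cam('wrist','w4'); st()
```

```text
t 2.90 p [488.1 293.2  39.9] jaw 96.57 tilt 0.14 F [-0.   0.1 -0.7] M [ 0.06 -0.02 -0.01] op 0.548 j6 -1.27
t 2.95 p [488.4 293.4  40.4] jaw 96.58 tilt 0.19 F [0.2 0.1 1.4] M [0.   0.   0.02] op 0.552 j6 -1.27
```

View pics/w4.png

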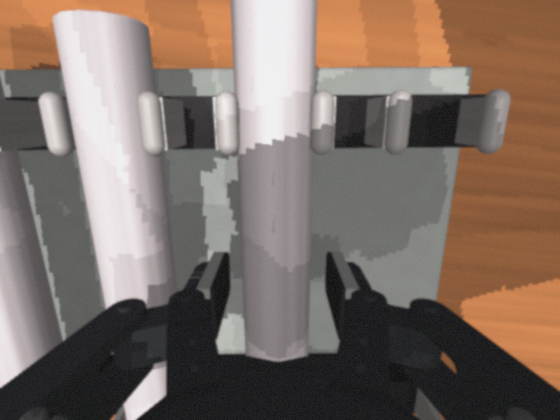

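Request:
play_rows --dp '[[0,0,0],[0,0,0],[0,0,0],[0,0,0],[0,0,0],[0,0,0]]' --delta_rot '[[0,0,0],[0,0,0],[0,0,0],[0,0,0],[0,0,0],[0,0,0]]' --claw '[0,0,0,0,0,0]'

```text
t: 3.55
eef_pos: [489.5, 293.8, 42.0]
orientation: [-0.057, 0.998, 0.001, 0.003]
force: [0.1, -0.5, 5.6]
opening: 0.326
```

Request:
play_rows --dp '[[0,0,-0.5],[0,0,-1.0],[0,0,-1.5],[0,0,-3],[0,0,-6],[0,0,-10],[0,0,-15],[0,0,-15],[0,0,-15]]' --delta_rot '[[0,0,0],[0,0,0],[0,0,0],[0,0,0],[0,0,0],[0,0,0],[0,0,0],[0,0,0],[0,0,0]]' --claw '[0,0,0,0,0,0,0,0,0]'

```text
t: 4.45
eef_pos: [489.7, 294.0, 194.1]
orientation: [-0.057, 0.998, 0.002, 0.005]
force: [-0.2, -0.8, -3.1]
opening: 0.332
```

Run:
```python
from h import *
st(); c=Cam('wrist','w5'); st()
```

```text
t 4.45 p [489.7 294.  194.1] jaw 96.59 tilt 0.6 F [-0.2 -0.8 -3.1] M [0.01 0.02 0.  ] op 0.332 j6 -1.27
t 4.50 p [488.3 293.3 192.3] jaw 96.59 tilt 0.37 F [-0.   0.4 -3.2] M [ 0.01  0.08 -0.01] op 0.33 j6 -1.27
```

View pics/w5.png

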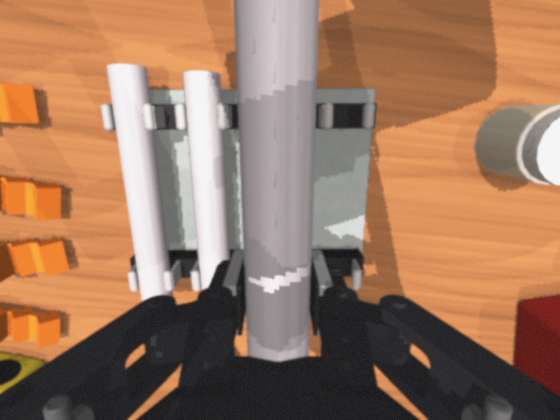

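Run:
```python
from h import *
st();go([497,-278,300],90)
c=Cam('scene');cv2.imwrite('pics/cr1.png',cv2.resize(c.im[190:257,155:244],(800,602),interpolation=cv2.INTER_CUBIC)[:600])
```

```text
t 4.50 p [488.3 293.3 192.3] jaw 96.59 tilt 0.37 F [-0.   0.4 -3.2] M [ 0.01  0.08 -0.01] op 0.33 j6 -1.27
dp [5.62, -56.83, -10.95] rot [0.17, 0.33, 6.59] dist 58.14
```

View pics/cr1.png

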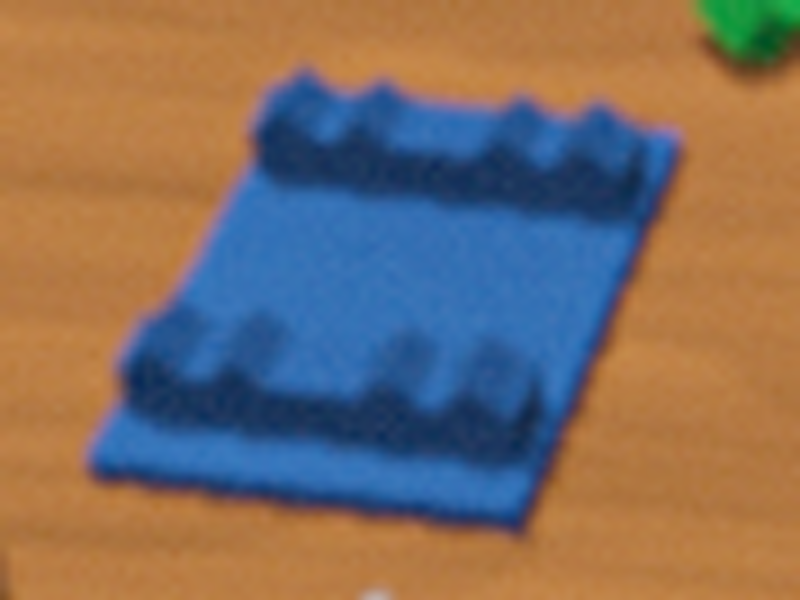

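Run:
```python
from h import *
c=Cam('scene')
P=lambda x,y,z:c.pt(155+x*.11125,190+y*.11125,z)
fl,fr,br=P(93,462,12),P(525,515,12),P(682,130,12)
print(fl,fr,br)
d=fr-fl;print(np.linalg.norm(d),np.degrees(np.arctan2(-d[0],d[1])))
d=fr-br;print(np.linalg.norm(d),np.degrees(np.arctan2(d[1],d[0])))
print((fl+br)/2)
```

```text
[ 600.3997677  -347.96996832   12.        ] [ 608.81833044 -200.7719706    12.        ] [ 419.16388256 -190.61650688   12.        ]
147.43853882522768 -3.273300191898669
189.9261515596584 -3.0651009951412127
[ 509.78182513 -269.2932376    12.        ]
```

Request:
play_rows --dp '[[5.6,-56.8,-11],[5.6,-56.8,-11],[5.6,-56.8,-11],[5.6,-56.8,-11],[5.6,-56.8,-11],[5.6,-56.8,-11],[5.6,-56.8,-11],[5.6,-56.8,-11],[5.6,-56.8,-11],[5.6,-56.8,-11]]' --delta_rot '[[0,0,6.6],[0,0,6.6],[0,0,6.6],[0,0,6.6],[0,0,6.6],[0,0,6.6],[0,0,6.6],[0,0,6.6],[0,0,6.6],[0,0,6.6]]' --claw '[0,0,0,0,0,0,0,0,0,0]'

```text
t: 5.6
eef_pos: [494.2, -199.5, 282.9]
orientation: [0.0, 1.0, 0.002, -0.0]
force: [1.0, 0.4, -2.6]
opening: 0.331
```

Run:
```python
from h import *
st();go([497,-278,300],90)
```

```text
t 5.60 p [ 494.2 -199.5  282.9] jaw 89.97 tilt 0.22 F [ 1.   0.4 -2.6] M [-0.  -0.1  0. ] op 0.331 j6 -2.09
dp [-0.29, -7.85, -1.74] rot [0.21, -0.04, -0.03] dist 8.04
```

Run:
```python
from h import *
st();go([510,-269,290],86.8)
```

```text
t 5.60 p [ 494.2 -199.5  282.9] jaw 89.97 tilt 0.22 F [ 1.   0.4 -2.6] M [-0.  -0.1  0. ] op 0.331 j6 -2.09
dp [-1.59, -6.95, -0.73] rot [0.21, -0.05, 3.17] dist 7.17
```

Request:
play_rows --dp '[[-1.6,-7,-0.7],[-1.6,-7,-0.7],[-1.6,-7,-0.7],[-1.6,-7,-0.7],[-1.6,-7,-0.7]]' --delta_rot '[[0,0,3.2],[0,0,3.2],[0,0,3.2],[0,0,3.2],[0,0,3.2]]' --claw '[0,0,0,0,0]'

```text
t: 6.1
eef_pos: [509.2, -268.1, 288.2]
orientation: [0.028, 1.0, 0.003, -0.002]
force: [-0.2, 1.2, -3.1]
opening: 0.33
```

Run:
```python
from h import *
st(); c=Cam('wrist','w6'); st()
```

```text
t 6.10 p [ 509.2 -268.1  288.2] jaw 86.8 tilt 0.4 F [-0.2  1.2 -3.1] M [-0.03  0.01  0.01] op 0.33 j6 -2.12
t 6.15 p [ 509.5 -268.   288.6] jaw 86.83 tilt 0.35 F [ 0.3  0.2 -3. ] M [ 0.   -0.05  0.02] op 0.331 j6 -2.12
```

View pics/w6.png

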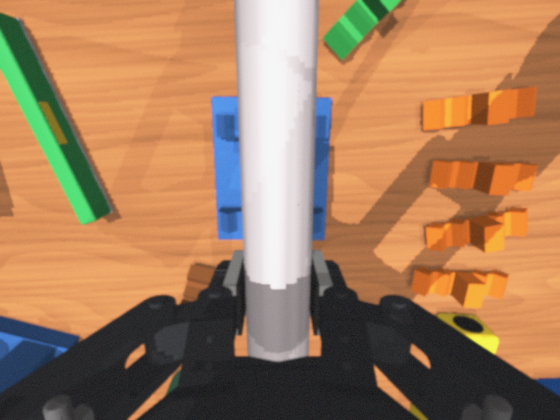

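Run:
```python
from h import *
c=Cam('wrist'); hsv=cv2.cvtColor(c.im,cv2.COLOR_BGR2HSV)
m=cv2.inRange(hsv,(100,120,60),(125,255,255)); m[:, :195]=0; m[:,345:]=0; m[:80]=0;m[250:]=0
# side lines
L=[];Rr=[]
for v in range(105,232,3):
    u=np.where(m[v]>0)[0]
    if len(u): L.append((u[0]-.5,v));Rr.append((u[-1]+.5,v))
T=[];B=[]
for u in list(range(218,236,2))+list(range(320,326,2)):
    v=np.where(m[:,u]>0)[0]; T.append((u,v[0]-.5));B.append((u,v[-1]+.5))
def line(p): 
    w=np.array([c.pt(*q,12)[:2] for q in p]); vx,vy,x,y=cv2.fitLine(w.astype(np.float32),cv2.DIST_HUBER,0,.01,.01).ravel(); return np.array([x,y]),np.array([vx,vy]),w
res={}
for n,p in zip('LRTB',(L,Rr,T,B)):
    q,d,w=line(p);res[n]=(q,d);print(n,q.round(1),np.degrees(np.arctan2(d[1],d[0])).round(2))
def X(a,b):
    (p,d),(q,e)=res[a],res[b];t=np.linalg.solve(np.c_[d,-e],q-p);return p+d*t[0]
C=[X('L','T'),X('R','T'),X('R','B'),X('L','B')];print(np.round(C,1),'ctr',np.mean(C,0).round(1))
for i in range(4): print(np.linalg.norm(C[i]-C[i-1]).round(1))
st()
```

```text
L [ 496.8 -348.1] -3.5
R [ 505.  -201.8] -3.72
T [ 409.2 -301.3] 86.28
B [ 594.9 -315.9] 86.27
[[ 406.5 -342.6]
 [ 416.1 -196. ]
 [ 601.9 -208.1]
 [ 592.4 -353.9]] ctr [ 504.2 -275.2]
186.2
146.9
186.3
146.2
t 6.20 p [ 509.7 -268.   289. ] jaw 86.84 tilt 0.3 F [ 0.8  0.2 -2.9] M [-0.02  0.05 -0.02] op 0.329 j6 -2.12
```

Run:
```python
from h import *
st();go([508,-235.5,140],86.4)
```

```text
t 6.20 p [ 509.7 -268.   289. ] jaw 86.84 tilt 0.3 F [ 0.8  0.2 -2.9] M [-0.02  0.05 -0.02] op 0.329 j6 -2.12
dp [0.31, 3.17, 14.91] rot [0.27, -0.13, 0.44] dist 15.25
```

Request:
play_rows --dp '[[0.3,3.2,4],[0.3,3.2,8],[0.3,3.2,12],[0.3,3.2,14.9],[0.3,3.2,14.9],[0.3,3.2,14.9],[0.3,3.2,14.9]]' --delta_rot '[[0.2,0,0.4],[0.2,0,0.4],[0.2,0,0.4],[0.2,0,0.4],[0.2,0,0.4],[0.2,0,0.4],[0.2,0,0.4]]' --claw '[0,0,0,0,0,0,0]'

```text
t: 6.9
eef_pos: [509.6, -235.7, 142.2]
orientation: [0.031, 1.0, -0.0, 0.0]
force: [1.6, -0.4, -2.6]
opening: 0.331
```

Run:
```python
from h import *
st(); c=Cam('wrist','w7'); st()
s=Cam('scene');cv2.imwrite('pics/cr2.png',cv2.resize(s.im[170:257,155:271],(800,600),interpolation=cv2.INTER_CUBIC))
```

```text
t 6.90 p [ 509.6 -235.7  142.2] jaw 86.48 tilt 0.05 F [ 1.6 -0.4 -2.6] M [ 0.04 -0.    0.02] op 0.331 j6 -2.07
t 6.95 p [ 509.7 -235.9  142.3] jaw 86.47 tilt 0.08 F [ 0.1 -0.8 -3. ] M [-0.03  0.   -0.03] op 0.332 j6 -2.07
```

View pics/w7.png

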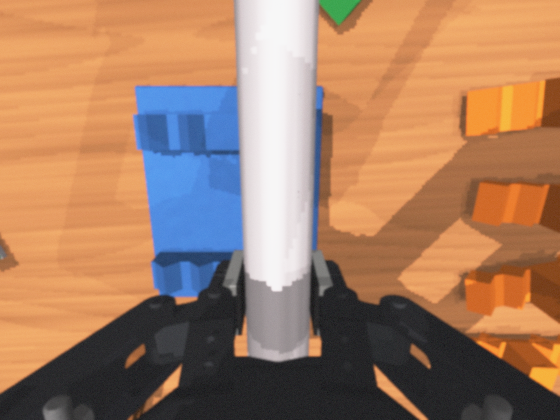

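View pics/cr2.png

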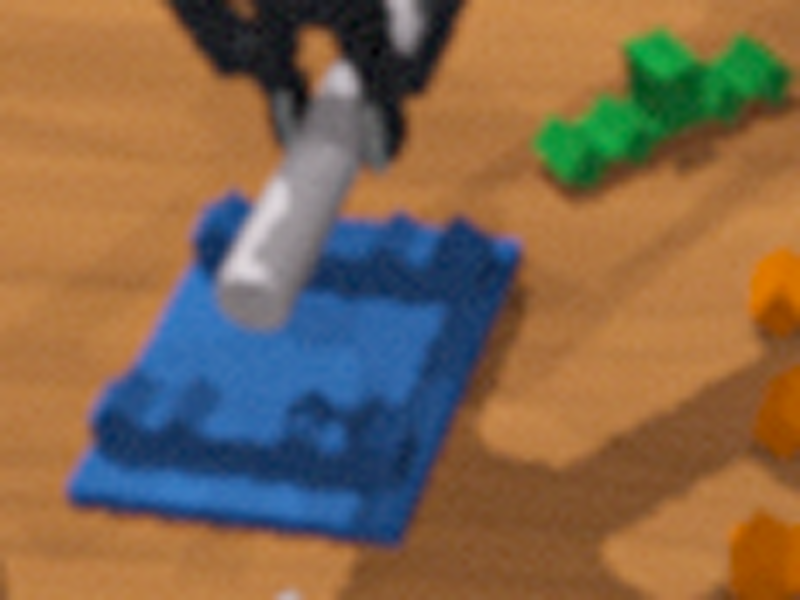

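```bash
cat > cr.py <<'E'
from h import *
def cradle(c,ur,vr,uT,z=12):
    hsv=cv2.cvtColor(c.im,cv2.COLOR_BGR2HSV)
    m=cv2.inRange(hsv,(100,120,40),(125,255,255)); m[:, :ur[0]]=0; m[:,ur[1]:]=0; m[:vr[0]]=0;m[vr[1]:]=0
    n,l,s,_=cv2.connectedComponentsWithStats(m); 
    rows=range(vr[0]+25,vr[1],2)
    L=[];Q=[]
    for v in rows:
        u=np.where(m[v]>0)[0]
        if len(u): L.append((u[0]-.5,v));Q.append((u[-1]+.5,v))
    T=[(u,np.where(m[:,u]>0)[0][0]-.5) for u in uT]
    out={}
    for n,p in zip('LRT',(L,Q,T)):
        w=np.array([c.pt(*q,z)[:2] for q in p]).astype(np.float32)
        vx,vy,x,y=cv2.fitLine(w,cv2.DIST_HUBER,0,.01,.01).ravel()
        out[n]=(np.array([x,y]),np.array([vx,vy]))
        print(n,x.round(1),y.round(1),'ang',np.degrees(np.arctan2(vy,vx)).round(2))
    return out
E
python3 - <<'E'
from cr import *
st();c=Cam('wrist')
o=cradle(c,(120,335),(75,240),range(140,230,4))
p,d=o['T']; 
for z in (12,): 
    for v in (155,200,240):
        hsv=cv2.cvtColor(c.im,cv2.COLOR_BGR2HSV);m=cv2.inRange(hsv,(100,120,40),(125,255,255))
        u=np.where(m[v,120:335]>0)[0]+120; a,b=c.pt(u[0]-.5,v,12),c.pt(u[-1]+.5,v,12);print(v,u[0],u[-1],a.round(1),b.round(1),(b-a)[1].round(1),((a+b)/2).round(1))
st()
E
```

```text
t 7.00 p [ 509.6 -235.9  142.2] jaw 86.45 tilt 0.07 F [ 0.4 -0.7 -3.3] M [ 0.02 -0.04 -0.04] op 0.332 j6 -2.07
L 479.4 -347.5 ang -2.84
R 478.6 -199.5 ang -3.79
T 409.2 -301.4 ang 86.44
155 144 319 [ 460.2 -346.    12. ] [ 469.4 -198.7   12. ] 147.3 [ 464.8 -272.3   12. ]
200 149 317 [ 499.2 -348.7   12. ] [ 508.3 -201.3   12. ] 147.4 [ 503.7 -275.    12. ]
240 154 315 [ 536.6 -350.8   12. ] [ 545.6 -204.1   12. ] 146.7 [ 541.1 -277.5   12. ]
t 7.05 p [ 509.3 -235.9  142. ] jaw 86.45 tilt 0.05 F [-0.6 -1.3 -2.8] M [ 0.03 -0.03  0.04] op 0.33 j6 -2.07
```

Run:
```python
from h import *
st();go([509,-235.4,50],86.4)
```

```text
t 7.05 p [ 509.3 -235.9  142. ] jaw 86.45 tilt 0.05 F [-0.6 -1.3 -2.8] M [ 0.03 -0.03  0.04] op 0.33 j6 -2.07
dp [0.04, 0.05, 9.2] rot [-0.02, 0.04, 0.05] dist 9.2
```

Request:
play_rows --dp '[[0,0.1,4],[0,0.1,7],[0,0.1,9.2],[0,0.1,9.2],[0,0.1,9.2],[0,0.1,9.2]]' --delta_rot '[[0,0,0],[0,0,0],[0,0,0],[0,0,0],[0,0,0],[0,0,0]]' --claw '[0,0,0,0,0,0]'

```text
t: 7.65
eef_pos: [510.8, -235.7, 51.7]
orientation: [0.031, 1.0, -0.001, 0.002]
force: [0.8, 0.5, -3.3]
opening: 0.331
```

Run:
```python
from h import *
st();go([509,-235.4,41],86.4);c=Cam('wrist','w8')
```

```text
t 7.65 p [ 510.8 -235.7   51.7] jaw 86.45 tilt 0.23 F [ 0.8  0.5 -3.3] M [-0.04 -0.05  0.  ] op 0.331 j6 -2.06
dp [0.18, 0.03, 1.07] rot [-0.11, 0.2, 0.05] dist 1.08
```

View pics/w8.png

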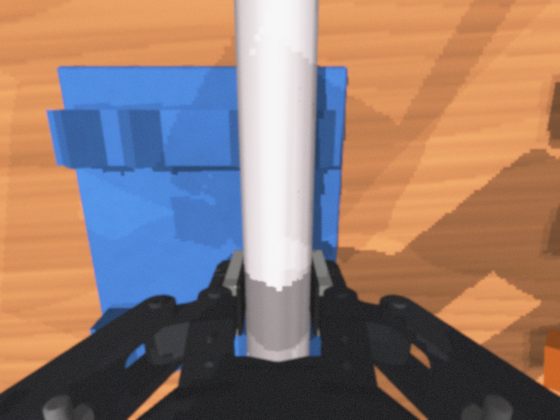

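Run:
```python
from h import *
st();c=Cam('wrist')
a,b=c.pt(60,66,12),c.pt(347,66.5,12);d=b-a
m=(a+b)/2; u=d/np.linalg.norm(d); print(a,b,np.linalg.norm(d),np.degrees(np.arctan2(-d[0],d[1])))
f=np.array([u[1],-u[0],0]);print('ctr',m+95*f,'left V',m+95*f+40*u)
st()
```

```text
t 7.70 p [ 510.8 -235.8   51.7] jaw 86.45 tilt 0.24 F [-0.   0.6 -2.8] M [ 0.05  0.02 -0.01] op 0.329 j6 -2.06
[ 406.13943126 -341.43864517   12.        ] [ 415.54650767 -194.777293     12.        ] 146.9627344141643 -3.6700087292709203
ctr [ 505.64814923 -274.18891377   12.        ] left V [ 508.208547   -234.27094334   12.        ]
t 7.75 p [ 510.6 -235.6   51.6] jaw 86.45 tilt 0.23 F [-0.2 -0.  -2.7] M [-0.02 -0.01  0.06] op 0.329 j6 -2.06
```

Request:
play_rows --dp '[[0.13,0.05,0.4],[0.13,0.05,0.8],[0.13,0.05,0.9],[0.13,0.05,1.0],[0.13,0.05,1.1],[0.13,0.05,1.1]]' --delta_rot '[[0,0.2,0],[0,0.2,0],[0,0.2,0],[0,0.2,0],[0,0.2,0],[0,0.2,0]]' --claw '[0,0,0,0,0,0]'

```text
t: 8.35
eef_pos: [509.4, -234.9, 42.4]
orientation: [0.031, 1.0, -0.001, 0.0]
force: [-4.3, 3.9, 17.3]
opening: 0.328
```

Run:
```python
from h import *
st()
```

```text
t 8.35 p [ 509.4 -234.9   42.4] jaw 86.44 tilt 0.11 F [-4.3  3.9 17.3] M [ 0.41  0.68 -0.14] op 0.328 j6 -2.06
```

Request:
play_rows --dp '[[0,0,0],[0,0,0],[0,0,0],[0,0,0]]' --delta_rot '[[0,0,0],[0,0,0],[0,0,0],[0,0,0]]' --claw '[55,55,55,55]'

```text
t: 8.75
eef_pos: [509.4, -235.0, 42.2]
orientation: [0.031, 1.0, -0.001, 0.0]
force: [0.7, 0.0, 0.8]
opening: 0.551
```

Run:
```python
from h import *
st();go([506,-255,250],86.4)
```

```text
t 8.75 p [ 509.4 -235.    42.2] jaw 86.43 tilt 0.1 F [0.7 0.  0.8] M [-0.05  0.06 -0.03] op 0.551 j6 -2.06
dp [0.21, -2.06, -20.78] rot [-0.1, 0.01, 0.03] dist 20.88
```

Request:
play_rows --dp '[[0,0,-4],[0,0,-8],[0,0,-12],[0,0,-16],[0,0,-20],[0,0,-20],[0,0,-20]]' --delta_rot '[[0,0,0],[0,0,0],[0,0,0],[0,0,0],[0,0,0],[0,0,0],[0,0,0]]' --claw '[55,55,55,55,55,55,55]'

```text
t: 9.45
eef_pos: [509.8, -234.8, 242.9]
orientation: [0.031, 1.0, -0.001, 0.001]
force: [-1.0, -0.6, -0.7]
opening: 0.548
```

Run:
```python
from h import *
st();c=Cam('wrist','w9');st()
s=Cam('side','side9')
s=Cam('scene');cv2.imwrite('pics/cr3.png',cv2.resize(s.im[170:257,155:271],(800,600),interpolation=cv2.INTER_CUBIC))
```

```text
t 9.45 p [ 509.8 -234.8  242.9] jaw 86.44 tilt 0.19 F [-1.  -0.6 -0.7] M [ 0.06 -0.02  0.03] op 0.548 j6 -2.06
t 9.50 p [ 508.9 -234.3  241.5] jaw 86.43 tilt 0.09 F [-0.7 -0.2 -1.6] M [-0.   -0.    0.02] op 0.55 j6 -2.06
```

View pics/w9.png

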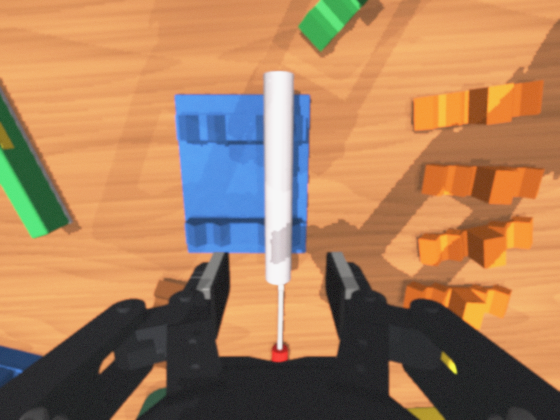

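View pics/cr3.png

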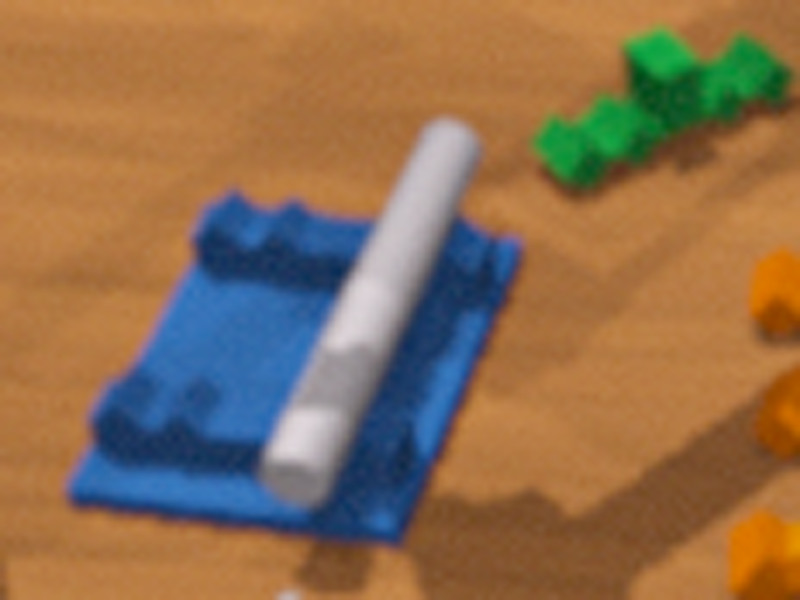

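Run:
```python
from h import *
st();c=Cam('wrist')
A,B=c.pt(279,70.5,65.2),c.pt(278.5,285,65.2);print('bar',A.round(1),B.round(1),((A+B)/2).round(1),np.linalg.norm(A-B))
print('ang',np.degrees(np.arctan2(*(B-A)[1::-1])))
A,B=c.pt(176,94,12),c.pt(310,94,12);C,D=c.pt(187,253,12),c.pt(306,252,12);print('plate ctr',np.mean([A,B,C,D],0).round(1),np.linalg.norm(A-C),np.linalg.norm(A-B))
u=(B-A+D-C);u/=np.linalg.norm(u);print('V', (np.mean([A,B,C,D],0)+40*u).round(1))
go([499,238,250],96.6)
```

```text
t 9.60 p [ 508.3 -233.9  240.3] jaw 86.43 tilt 0.17 F [-0.3  0.1  0.2] M [0.02 0.02 0.04] op 0.55 j6 -2.06
bar [ 394.1 -225.9   65.2] [ 612.8 -239.8   65.2] [ 503.5 -232.8   65.2] 219.17344154063989
ang -3.6301773225728473
plate ctr [ 501.5 -272.3   12. ] 188.11702606258777 146.1469486982999
V [ 503.8 -232.4   12. ]
dp [3.87, 47.04, -0.96] rot [0.01, -0.18, -10.17] dist 47.21
```

Request:
play_rows --dp '[[3.9,47,-1],[3.9,47,-1],[3.9,47,-1],[3.9,47,-1],[3.9,47,-1],[3.9,47,-1],[3.9,47,-1],[3.9,47,-1],[3.9,47,-1],[3.9,47,-1]]' --delta_rot '[[0,0,-10.2],[0,0,-10.2],[0,0,-10.2],[0,0,-10.2],[0,0,-10.2],[0,0,-10.2],[0,0,-10.2],[0,0,-10.2],[0,0,-10.2],[0,0,-10.2]]' --claw '[55,55,55,55,55,55,55,55,55,55]'

```text
t: 10.65
eef_pos: [497.5, 241.3, 249.0]
orientation: [-0.059, 0.998, 0.001, -0.003]
force: [0.6, -1.5, 0.4]
opening: 0.548
```

Run:
```python
from h import *
st();go([499.6,234.3,120],96.6)
```

```text
t 10.65 p [497.5 241.3 249. ] jaw 96.79 tilt 0.31 F [ 0.6 -1.5  0.4] M [0.   0.02 0.01] op 0.548 j6 -1.37
dp [-0.19, -0.74, 12.9] rot [0.08, -0.3, 0.19] dist 12.92
```

Request:
play_rows --dp '[[-0.2,-0.7,4],[-0.2,-0.7,8],[-0.2,-0.7,12.9],[-0.2,-0.7,12.9],[-0.2,-0.7,12.9],[-0.2,-0.7,12.9],[-0.2,-0.7,12.9]]' --delta_rot '[[0,-0.2,0.2],[0,-0.2,0.2],[0,-0.2,0.2],[0,-0.2,0.2],[0,-0.2,0.2],[0,-0.2,0.2],[0,-0.2,0.2]]' --claw '[55,55,55,55,55,55,55]'

```text
t: 11.35
eef_pos: [501.5, 235.2, 122.3]
orientation: [-0.057, 0.998, 0.001, 0.001]
force: [0.8, 0.2, 0.4]
opening: 0.548
```

Run:
```python
from h import *
st();c=Cam('wrist','w10');st();go([499.6,234.3,41],96.6)
```

```text
t 11.35 p [501.5 235.2 122.3] jaw 96.58 tilt 0.2 F [0.8 0.2 0.4] M [0.   0.02 0.04] op 0.548 j6 -1.37
t 11.40 p [501.3 235.2 122.2] jaw 96.58 tilt 0.19 F [-0.4 -0.3  0. ] M [ 0.02 -0.05  0.02] op 0.546 j6 -1.37
dp [0.2, -0.09, 8.12] rot [0.13, 0.14, -0.02] dist 8.12
```

View pics/w10.png

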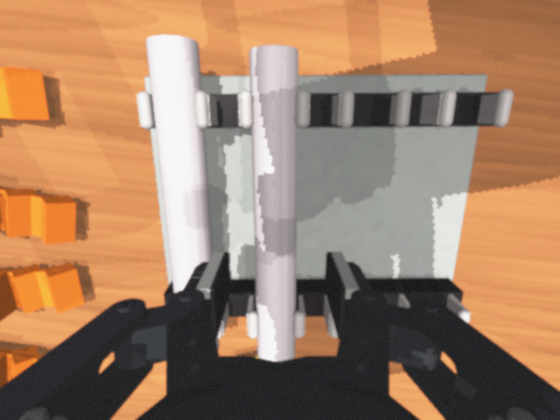

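Request:
play_rows --dp '[[0.2,-0.1,4],[0.2,-0.1,7],[0.2,-0.1,8.1],[0.2,-0.1,8.1],[0.2,-0.1,8.1],[0.2,-0.1,8.1],[0.2,-0.1,8.1],[0.2,-0.1,8.1],[0.2,-0.1,8.1],[0.2,-0.1,8.1]]' --delta_rot '[[0.1,0.1,0],[0.1,0.1,0],[0.1,0.1,0],[0.1,0.1,0],[0.1,0.1,0],[0.1,0.1,0],[0.1,0.1,0],[0.1,0.1,0],[0.1,0.1,0],[0.1,0.1,0]]' --claw '[55,55,55,55,55,0,0,0,0,0]'

```text
t: 12.4
eef_pos: [500.9, 234.6, 43.1]
orientation: [-0.058, 0.998, 0.001, 0.002]
force: [-0.3, -0.6, 6.6]
opening: 0.335
```

Run:
```python
from h import *
st()
```

```text
t 12.40 p [500.9 234.6  43.1] jaw 96.6 tilt 0.23 F [-0.3 -0.6  6.6] M [-0.02  0.09  0.09] op 0.335 j6 -1.37
```

Request:
play_rows --dp '[[0,0,-0.5],[0,0,-1.0],[0,0,-1.5],[0,0,-3],[0,0,-6],[0,0,-10],[0,0,-15],[0,0,-18],[0,0,-18]]' --delta_rot '[[0,0,0],[0,0,0],[0,0,0],[0,0,0],[0,0,0],[0,0,0],[0,0,0],[0,0,0],[0,0,0]]' --claw '[0,0,0,0,0,0,0,0,0]'

```text
t: 13.3
eef_pos: [503.5, 235.6, 228.8]
orientation: [-0.058, 0.998, 0.002, 0.007]
force: [1.2, 0.4, -4.8]
opening: 0.332
```

Run:
```python
from h import *
st();go([505.5,-315.2,240],86.4)
```

```text
t 13.30 p [503.5 235.6 228.8] jaw 96.6 tilt 0.86 F [ 1.2  0.4 -4.8] M [ 0.01 -0.08  0.02] op 0.332 j6 -1.37
dp [6.11, -54.74, -1.41] rot [0.28, 0.82, 10.19] dist 55.09
```

Request:
play_rows --dp '[[6.2,-54.7,-1.4],[6.2,-54.7,-1.4],[6.2,-54.7,-1.4],[6.2,-54.7,-1.4],[6.2,-54.7,-1.4],[6.2,-54.7,-1.4],[6.2,-54.7,-1.4],[6.2,-54.7,-1.4],[6.2,-54.7,-1.4],[6.2,-54.7,-1.4]]' --delta_rot '[[0.2,0.4,10.2],[0.2,0.4,10.2],[0.2,0.4,10.2],[0.2,0.4,10.2],[0.2,0.4,10.2],[0.2,0.4,10.2],[0.2,0.4,10.2],[0.2,0.4,10.2],[0.2,0.4,10.2],[0.2,0.4,10.2]]' --claw '[0,0,0,0,0,0,0,0,0,0]'

```text
t: 14.3
eef_pos: [502.9, -266.7, 236.7]
orientation: [0.032, 0.999, 0.002, 0.003]
force: [0.8, 0.7, -5.6]
opening: 0.328
```

Run:
```python
from h import *
st();go([504,-315,120],86.4)
```

```text
t 14.30 p [ 502.9 -266.7  236.7] jaw 86.37 tilt 0.37 F [ 0.8  0.7 -5.6] M [-0.04 -0.06 -0.  ] op 0.328 j6 -2.12
dp [-0.36, -4.86, 11.65] rot [0.22, 0.29, -0.03] dist 12.63
```

Request:
play_rows --dp '[[-0.3,-4.9,3],[-0.3,-4.9,7],[-0.3,-4.9,11.6],[-0.3,-4.9,11.6],[-0.3,-4.9,11.6],[-0.3,-4.9,11.6]]' --delta_rot '[[0.2,0.2,0],[0.2,0.2,0],[0.2,0.2,0],[0.2,0.2,0],[0.2,0.2,0],[0.2,0.2,0]]' --claw '[0,0,0,0,0,0]'

```text
t: 14.9
eef_pos: [504.8, -315.9, 122.5]
orientation: [0.031, 1.0, -0.001, 0.002]
force: [-0.1, 0.1, -4.2]
opening: 0.328
```

Run:
```python
from h import *
st();c=Cam('wrist','w11');st();go([504,-315,55],86.4)
```

```text
t 14.90 p [ 504.8 -315.9  122.5] jaw 86.41 tilt 0.26 F [-0.1  0.1 -4.2] M [ 0.05 -0.    0.02] op 0.328 j6 -2.18
t 14.95 p [ 505.1 -316.2  123. ] jaw 86.41 tilt 0.33 F [ 0.5  0.1 -4.9] M [ 0.01 -0.02  0.03] op 0.328 j6 -2.18
dp [0.15, 0.12, 6.8] rot [-0.13, 0.3, 0.01] dist 6.8
```

View pics/w11.png

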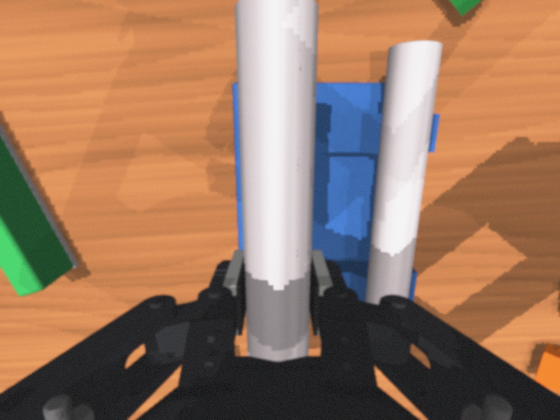

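Request:
play_rows --dp '[[0.1,0.1,3],[0.1,0.1,6],[0.1,0.1,6.8],[0.1,0.1,6.8],[0.1,0.1,6.8]]' --delta_rot '[[0,0.3,0],[0,0.3,0],[0,0.3,0],[0,0.3,0],[0,0.3,0]]' --claw '[0,0,0,0,0]'

```text
t: 15.45
eef_pos: [505.8, -316.0, 56.9]
orientation: [0.031, 1.0, -0.002, 0.001]
force: [0.4, -0.6, -4.9]
opening: 0.33
```

Run:
```python
from h import *
st();go([504,-315,42],86.4)
```

```text
t 15.45 p [ 505.8 -316.    56.9] jaw 86.43 tilt 0.26 F [ 0.4 -0.6 -4.9] M [-0.01  0.03 -0.03] op 0.33 j6 -2.18
dp [0.19, 0.09, 1.49] rot [-0.22, 0.14, 0.03] dist 1.5
```

Request:
play_rows --dp '[[0.18,0.1,0.5],[0.18,0.1,0.9],[0.18,0.1,1.2],[0.18,0.1,1.4],[0.18,0.1,1.5],[0.18,0.1,1.5]]' --delta_rot '[[-0.2,0.1,0],[-0.2,0.1,0],[-0.2,0.1,0],[-0.2,0.1,0],[-0.2,0.1,0],[-0.2,0.1,0]]' --claw '[0,0,0,0,0,0]'

```text
t: 16.05
eef_pos: [504.2, -314.8, 43.5]
orientation: [0.031, 1.0, -0.0, 0.001]
force: [-3.3, 3.7, 11.7]
opening: 0.328
```

Run:
```python
from h import *
st()
```

```text
t 16.05 p [ 504.2 -314.8   43.5] jaw 86.42 tilt 0.07 F [-3.3  3.7 11.7] M [ 0.52  0.48 -0.11] op 0.328 j6 -2.18
```

Request:
play_rows --dp '[[0,0,0],[0,0,0],[0,0,0],[0,0,0],[0,0,-4],[0,0,-8],[0,0,-12],[0,0,-16],[0,0,-20],[0,0,-20]]' --delta_rot '[[0,0,0],[0,0,0],[0,0,0],[0,0,0],[0,0,0],[0,0,0],[0,0,0],[0,0,0],[0,0,0],[0,0,0]]' --claw '[55,55,55,55,55,55,55,55,55,55]'

```text
t: 17.05
eef_pos: [507.0, -317.1, 249.7]
orientation: [0.031, 0.999, -0.004, 0.005]
force: [0.6, -1.3, 0.2]
opening: 0.55
```

Run:
```python
from h import *
st();c=Cam('wrist','w12');st()
go([570,-5,290],0)
```

```text
t 17.05 p [ 507.  -317.1  249.7] jaw 86.42 tilt 0.71 F [ 0.6 -1.3  0.2] M [-0.03  0.03 -0.02] op 0.55 j6 -2.18
t 17.10 p [ 505.7 -316.1  246.8] jaw 86.41 tilt 0.46 F [0.2 0.3 0. ] M [-0.01  0.03  0.  ] op 0.552 j6 -2.18
dp [-4.5, 31.43, -4.43] rot [0.1, 0.5, 86.41] dist 32.06
```

View pics/w12.png

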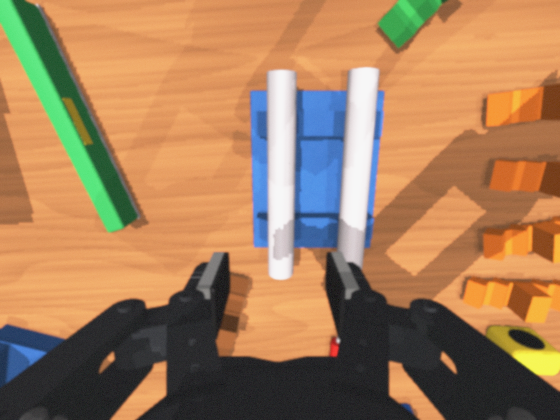

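Run:
```python
from h import *
st();c=Cam('wrist');cv2.imwrite('pics/w13.png',cv2.resize(c.im[55:295,230:400],None,fx=2.5,fy=2.5,interpolation=cv2.INTER_CUBIC))
st()
```

```text
t 17.10 p [ 505.7 -316.1  246.8] jaw 86.41 tilt 0.46 F [0.2 0.3 0. ] M [-0.01  0.03  0.  ] op 0.552 j6 -2.18
t 17.15 p [ 504.4 -315.1  244.5] jaw 86.42 tilt 0.2 F [ 0.4 -0.2  0.5] M [ 0.02  0.04 -0.01] op 0.551 j6 -2.18
```

View pics/w13.png

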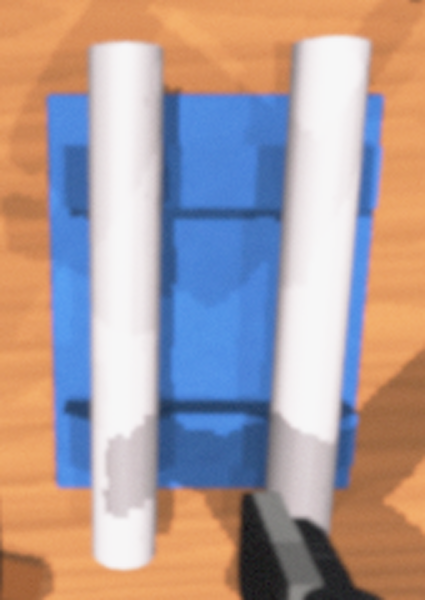

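Run:
```python
from h import *
st();c=Cam('wrist');st()
A,B=c.pt(280,72.2,65.2),c.pt(279.6,282.2,65.2);L=c.pt(362.8,70.2,65.2)
Q=[c.pt(*p,12) for p in [(249.2,93),(383.2,93),(252.8,250.2),(368.4,249.8)]]
ctr=np.mean(Q,0);d=(B-A)[:2]/np.linalg.norm(B-A);print('plate',np.round(Q,1).tolist(),ctr)
y=np.array([-d[1],d[0]])
for n,P in [('rightmid',(A+B)/2),('rightnear',A),('rightfar',B),('leftnear',L)]:
    e=P[:2]-ctr[:2];print(n,'along',(e@d).round(1),'across',(e@y).round(1))
```

```text
t 17.15 p [ 504.4 -315.1  244.5] jaw 86.42 tilt 0.2 F [ 0.4 -0.2  0.5] M [ 0.02  0.04 -0.01] op 0.551 j6 -2.18
t 17.20 p [ 503.6 -314.4  243. ] jaw 86.42 tilt 0.04 F [-0.7  0.9 -0.1] M [-0.01 -0.03  0.03] op 0.55 j6 -2.18
plate [[404.7, -340.9, 12.0], [414.0, -193.8, 12.0], [592.0, -352.8, 12.0], [600.5, -206.4, 12.0]] [ 502.79322704 -273.46965468   12.        ]
rightmid along 0.6 across -39.8
rightnear along -108.2 across -39.8
rightfar along 109.3 across -39.8
leftnear along -109.8 across 36.6
```

Request:
play_rows --dp '[[-4.5,31.4,-4.4],[-4.5,31.4,-4.4],[-4.5,31.4,-4.4],[-4.5,31.4,-4.4],[-4.5,31.4,-4.4],[-4.5,31.4,-4.4],[-4.5,31.4,-4.4],[-4.5,31.4,-4.4],[-4.5,31.4,-4.4],[-4.5,31.4,-4.4]]' --delta_rot '[[0,0,86.4],[0,0,86.4],[0,0,86.4],[0,0,86.4],[0,0,86.4],[0,0,86.4],[0,0,86.4],[0,0,86.4],[0,0,86.4],[0,0,86.4]]' --claw '[65,65,65,65,65,65,65,65,65,65]'

```text
t: 18.2
eef_pos: [567.0, -3.1, 284.7]
orientation: [0.685, 0.728, -0.001, -0.001]
force: [-0.1, -0.4, -0.6]
opening: 0.656
```

Request:
play_rows --dp '[[0,0,0],[0,0,0]]' --delta_rot '[[0,0,0],[0,0,0]]' --claw '[65,65]'

```text
t: 18.4
eef_pos: [565.9, -2.9, 282.8]
orientation: [0.684, 0.73, -0.002, -0.003]
force: [0.3, 0.2, 1.0]
opening: 0.651
```

Run:
```python
from h import *
st();c=Cam('wrist','w14');st()
```

```text
t 18.40 p [565.9  -2.9 282.8] jaw 3.7 tilt 0.42 F [0.3 0.2 1. ] M [ 0.03 -0.    0.03] op 0.651 j6 -0.19
t 18.45 p [566.2  -3.1 283.2] jaw 3.68 tilt 0.37 F [ 1.2 -0.6  0.5] M [-0.01 -0.02 -0.03] op 0.651 j6 -0.19
```

View pics/w14.png

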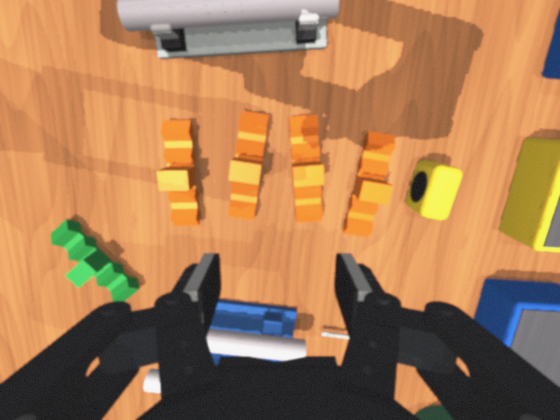

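Run:
```python
from h import *
st();c=Cam('wrist');st()
cv2.imwrite('pics/w15.png',cv2.resize(c.im[100:245,150:405],None,fx=3.1,fy=3.1,interpolation=cv2.INTER_CUBIC))
```

```text
t 18.45 p [566.2  -3.1 283.2] jaw 3.68 tilt 0.37 F [ 1.2 -0.6  0.5] M [-0.01 -0.02 -0.03] op 0.651 j6 -0.19
t 18.50 p [566.5  -3.1 283.6] jaw 3.64 tilt 0.32 F [-0.7 -0.8 -0.7] M [ 0.03 -0.03  0.01] op 0.651 j6 -0.19
```

View pics/w15.png

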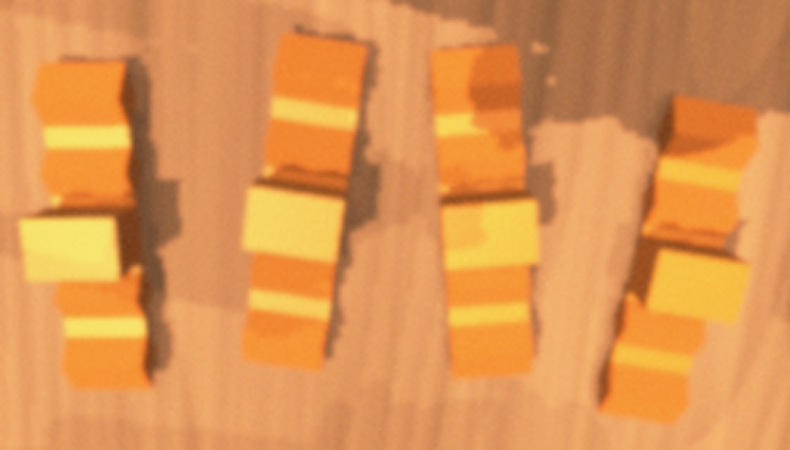

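Run:
```python
from h import *
st();c=Cam('wrist')
P=lambda q,z:c.pt(150+q[0]/3.1,100+q[1]/3.1,z)
for n,p,a,b in [(1,(71,249),(87,137),(104,328)),(2,(295.5,224),(314,113),(290,304)),(3,(491.7,233),(481,124),(488,314)),(4,(699,285),(698,175),(652,358))]:
    A,B=P(a,17),P(b,17);d=A-B;m=(A+B)/2;q=P(p,50.4)
    print(n,'post',q.round(1)[:2],'mid',m.round(1)[:2],'L',np.linalg.norm(d).round(1),'yaw',np.degrees(np.arctan2(-d[0],d[1])).round(1))
```

```text
t 18.50 p [566.5  -3.1 283.6] jaw 3.64 tilt 0.32 F [-0.7 -0.8 -0.7] M [ 0.03 -0.03  0.01] op 0.651 j6 -0.19
1 post [439.4 -12.1] mid [438.8 -12.8] L 80.6 yaw 3.7
2 post [525.4   3.1] mid [524.5   2.8] L 80.3 yaw -5.0
3 post [600.4   4.5] mid [600.5   3.4] L 79.5 yaw 7.2
4 post [682.3 -10.6] mid [681.9 -11.5] L 79.6 yaw -5.8
```

Run:
```python
from h import *
st();go([439.2,-12.4,110],3.7)
```

```text
t 18.55 p [566.7  -3.2 284. ] jaw 3.6 tilt 0.28 F [ 0.6 -0.7  0.8] M [ 0.03  0.01 -0.02] op 0.65 j6 -0.19
dp [-0.14, -12.7, 17.46] rot [-0.28, -0.05, -0.1] dist 21.59
```

Request:
play_rows --dp '[[-0.1,-4,4],[-0.1,-8,9],[-0.1,-12.7,14],[-0.1,-12.7,17.5],[-0.1,-12.7,17.5],[-0.1,-12.7,17.5],[-0.1,-12.7,17.5],[-0.1,-12.7,17.5]]' --delta_rot '[[-0.2,0,0],[-0.2,0,0],[-0.2,0,0],[-0.2,0,0],[-0.2,0,0],[-0.2,0,0],[-0.2,0,0],[-0.2,0,0]]' --claw '[65,65,65,65,65,65,65,65]'

```text
t: 19.35
eef_pos: [441.7, -12.5, 111.0]
orientation: [0.684, 0.729, 0.001, 0.001]
force: [0.5, 0.6, -0.3]
opening: 0.649
```

Run:
```python
from h import *
st();c=Cam('wrist','w16');st();go([439.2,-12.4,29],3.7)
```

```text
t 19.35 p [441.7 -12.5 111. ] jaw 3.62 tilt 0.15 F [ 0.5  0.6 -0.3] M [ 0.    0.01 -0.  ] op 0.649 j6 -0.25
t 19.40 p [441.7 -12.5 111.1] jaw 3.62 tilt 0.16 F [ 0.3 -0.2  0.1] M [0.03 0.   0.04] op 0.652 j6 -0.25
dp [0.02, -0.27, 8.21] rot [0.16, 0.01, -0.08] dist 8.21
```

View pics/w16.png

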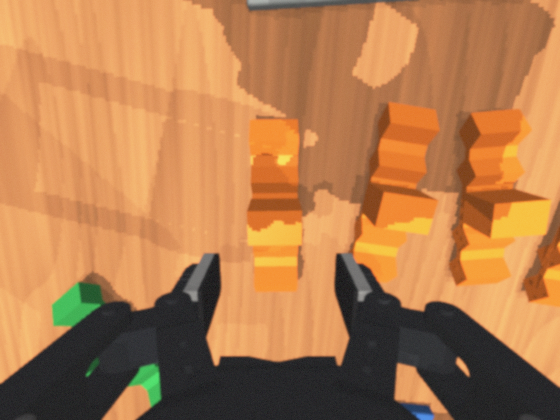

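Run:
```python
from h import *
st();c=Cam('wrist');print(c.pt(274.5,233,50.4));st()
print(c.pt(273,160,17),c.pt(275,261,17))
```

```text
t 19.40 p [441.7 -12.5 111.1] jaw 3.62 tilt 0.16 F [ 0.3 -0.2  0.1] M [0.03 0.   0.04] op 0.652 j6 -0.25
[438.72140002 -15.46389706  50.4       ]
t 19.45 p [441.4 -12.4 111. ] jaw 3.62 tilt 0.13 F [-0.1 -0.1  0.6] M [ 0.05 -0.05  0.04] op 0.649 j6 -0.25
[434.75484016  28.39484327  17.        ] [441.11968416 -51.85932199  17.        ]
```

Request:
play_rows --dp '[[0,-0.25,3],[0,-0.25,6],[0,-0.25,8.2],[0,-0.25,8.2],[0,-0.25,8.2],[0,-0.25,8.2],[0,-0.25,8.2],[0,-0.25,8.2],[0,-0.25,8.2],[0,-0.25,8.2]]' --delta_rot '[[0.1,0,0],[0.1,0,0],[0.1,0,0],[0.1,0,0],[0.1,0,0],[0.1,0,0],[0.1,0,0],[0.1,0,0],[0.1,0,0],[0.1,0,0]]' --claw '[65,65,65,65,65,0,0,0,0,0]'

```text
t: 20.45
eef_pos: [440.7, -12.7, 30.3]
orientation: [0.684, 0.729, 0.001, 0.002]
force: [0.2, 1.4, 7.0]
opening: 0.407
```

Run:
```python
from h import *
st()
```

```text
t 20.45 p [440.7 -12.7  30.3] jaw 3.64 tilt 0.25 F [0.2 1.4 7. ] M [ 0.13 -0.07  0.15] op 0.407 j6 -0.25
```

Request:
play_rows --dp '[[0,0,-2],[0,0,-6],[0,0,-10],[0,0,-15],[0,0,-20],[0,0,-20],[0,0,-20]]' --delta_rot '[[0,0,0],[0,0,0],[0,0,0],[0,0,0],[0,0,0],[0,0,0],[0,0,0]]' --claw '[0,0,0,0,0,0,0]'

```text
t: 21.15
eef_pos: [440.4, -12.7, 231.9]
orientation: [0.684, 0.729, 0.002, 0.003]
force: [-0.2, 0.6, -2.9]
opening: 0.408
```

Run:
```python
from h import *
st();c=Cam('wrist','w17');st();go([445.3,-271.1,200],-3.6)
```

```text
t 21.15 p [440.4 -12.7 231.9] jaw 3.64 tilt 0.47 F [-0.2  0.6 -2.9] M [-0.01 -0.04  0.06] op 0.408 j6 -0.25
t 21.20 p [439.1 -12.5 230.3] jaw 3.64 tilt 0.26 F [-0.1  1.  -2.2] M [-0.01  0.05 -0.02] op 0.407 j6 -0.25
dp [-25.84, -1.04, 3.05] rot [0.25, 0.04, 7.24] dist 26.05
```

View pics/w17.png

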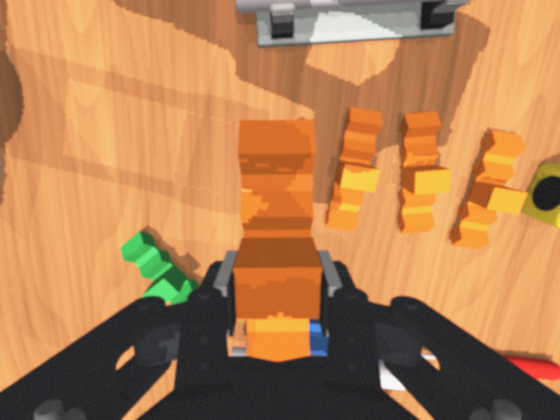

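Run:
```python
from h import *
M=np.array(r.calibration('wrist')['mount']);c=Cam('wrist','w18')
def t(u,v,z):
    d=M[:3,:3]@np.array([(u-c.cx)/c.f,(v-c.cy)/c.f,1]);o=M[:3,3];return o+d*(z-o[2])/d[2]
print(t(238,121,2.3),t(314,121,2.3))
print('postedge top',t(277,238,16.3-36.4))  # +12
st()
```

```text
[ 69.56094834 -17.97439171   2.3       ] [69.55788299 14.09270697  2.3       ]
postedge top [ 25.55111347  -1.50199273 -20.1       ]
t 21.25 p [438.5 -12.4 229.3] jaw 3.64 tilt 0.12 F [-0.3  0.6 -1.9] M [0.04 0.03 0.03] op 0.409 j6 -0.25
```

Request:
play_rows --dp '[[-25.8,-1,0],[-25.8,-1,0],[-25.8,-1,0],[-25.8,-1,0],[-25.8,-1,0],[-25.8,-1,0],[-25.8,-1,2.5],[-25.8,-1,2.5],[-25.8,-1,2.5],[-25.8,-1,2.5]]' --delta_rot '[[0.1,0,7.2],[0.1,0,7.2],[0.1,0,7.2],[0.1,0,7.2],[0.1,0,7.2],[0.1,0,7.2],[0.1,0,7.2],[0.1,0,7.2],[0.1,0,7.2],[0.1,0,7.2]]' --claw '[0,0,0,0,0,0,0,0,0,0]'

```text
t: 22.25
eef_pos: [444.9, -269.7, 204.4]
orientation: [0.728, 0.685, 0.0, -0.0]
force: [-0.1, 0.7, -0.6]
opening: 0.41
```

Run:
```python
from h import *
st();c=Cam('wrist','w19');st();go([445.3,-271.7,120],-3.6)
```

```text
t 22.25 p [ 444.9 -269.7  204.4] jaw -3.51 tilt 0.03 F [-0.1  0.7 -0.6] M [ 0.01 -0.03 -0.02] op 0.41 j6 -0.62
t 22.30 p [ 445.2 -270.   204.8] jaw -3.51 tilt 0.04 F [ 0.2 -0.1 -1.9] M [-0.01 -0.02 -0.01] op 0.415 j6 -0.62
dp [-0.17, 0.02, 8.48] rot [0.03, 0.02, 0.09] dist 8.48
```

View pics/w19.png

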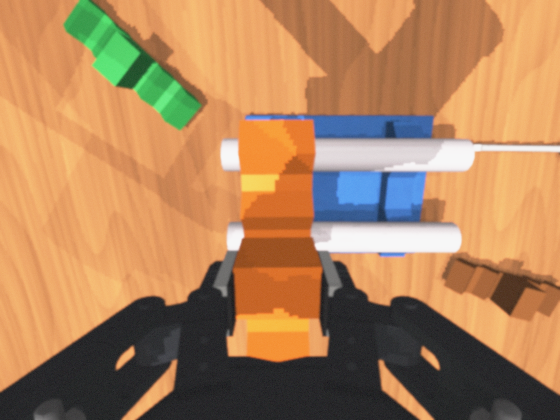

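Request:
play_rows --dp '[[-0.17,0,4],[-0.17,0,8],[-0.17,0,8.5],[-0.17,0,8.5],[-0.17,0,8.5],[-0.17,0,8.5]]' --delta_rot '[[0,0,0.1],[0,0,0.1],[0,0,0.1],[0,0,0.1],[0,0,0.1],[0,0,0.1]]' --claw '[0,0,0,0,0,0]'

```text
t: 22.9
eef_pos: [446.5, -272.6, 121.9]
orientation: [0.729, 0.685, 0.0, 0.002]
force: [-0.9, -1.1, -0.9]
opening: 0.413
```

Run:
```python
from h import *
st();c=Cam('wrist','w20');st();go([445.3,-271.7,92],-3.6)
```

```text
t 22.90 p [ 446.5 -272.6  121.9] jaw -3.59 tilt 0.26 F [-0.9 -1.1 -0.9] M [-0.02 -0.05 -0.04] op 0.413 j6 -0.62
t 22.95 p [ 446.4 -272.6  121.7] jaw -3.6 tilt 0.25 F [-0.3  0.2 -0.2] M [-0.02 -0.02  0.01] op 0.412 j6 -0.62
dp [0.09, -0.12, 2.97] rot [0.2, 0.14, 0.0] dist 2.97
```

View pics/w20.png

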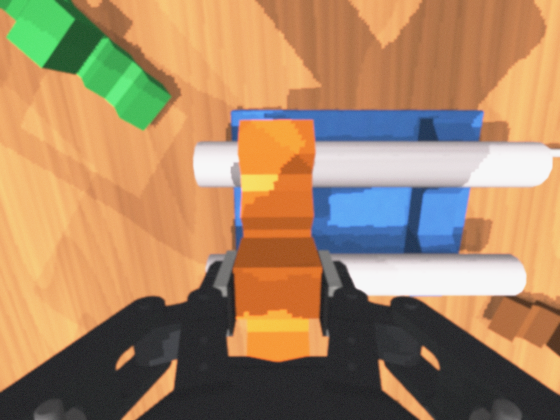

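Request:
play_rows --dp '[[0.1,-0.1,1.5],[0.1,-0.1,2.6],[0.1,-0.1,3.0],[0.1,-0.1,3.3],[0.1,-0.1,3.5],[0.1,-0.1,3.5]]' --delta_rot '[[0.2,0.1,0],[0.2,0.1,0],[0.2,0.1,0],[0.2,0.1,0],[0.2,0.1,0],[0.2,0.1,0]]' --claw '[0,0,0,0,0,0]'

```text
t: 23.55
eef_pos: [445.8, -272.2, 87.0]
orientation: [0.729, 0.685, -0.0, 0.001]
force: [-1.2, -1.5, 0.6]
opening: 0.411
```

Run:
```python
from h import *
st();c=Cam('wrist','w21')
```

```text
t 23.55 p [ 445.8 -272.2   87. ] jaw -3.59 tilt 0.09 F [-1.2 -1.5  0.6] M [-0.21  0.15  0.03] op 0.411 j6 -0.62
```

View pics/w21.png

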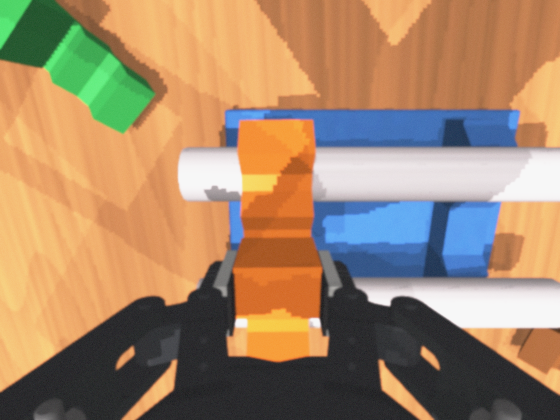

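Request:
play_rows --dp '[[0,0,0.1],[0,0,0.2],[0,0,0.2]]' --delta_rot '[[0,0,0],[0,0,0],[0,0,0]]' --claw '[0,0,0]'

```text
t: 23.9
eef_pos: [445.8, -272.3, 86.9]
orientation: [0.729, 0.685, -0.0, 0.001]
force: [-5.2, 1.7, 19.2]
opening: 0.411
```

Run:
```python
from h import *
st()
```

```text
t 23.90 p [ 445.8 -272.3   86.9] jaw -3.58 tilt 0.14 F [-5.2  1.7 19.2] M [ 0.44  0.9  -0.02] op 0.411 j6 -0.62
```

Request:
play_rows --dp '[[0,0,0],[0,0,0],[0,0,0],[0,0,0],[0,0,-4],[0,0,-8],[0,0,-12],[0,0,-15],[0,0,-15],[0,0,-15]]' --delta_rot '[[0,0,0],[0,0,0],[0,0,0],[0,0,0],[0,0,0],[0,0,0],[0,0,0],[0,0,0],[0,0,0],[0,0,0]]' --claw '[60,60,60,60,60,60,60,60,60,60]'

```text
t: 24.9
eef_pos: [445.9, -272.1, 237.2]
orientation: [0.729, 0.685, -0.0, 0.002]
force: [-0.0, -0.3, -0.9]
opening: 0.605
```

Run:
```python
from h import *
st();c=Cam('wrist','w22');go([525,3,150],-5)
s=Cam('scene','sc22')
```

```text
t 24.90 p [ 445.9 -272.1  237.2] jaw -3.58 tilt 0.2 F [-0.  -0.3 -0.9] M [0.02 0.   0.03] op 0.605 j6 -0.62
dp [27.91, 6.25, 8.57] rot [0.0, 0.08, 1.41] dist 29.86
```

View pics/w22.png

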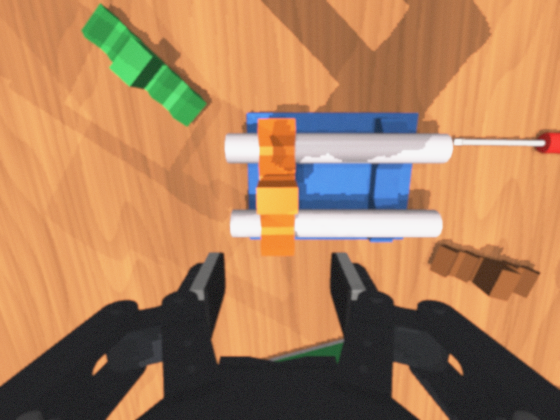

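View pics/sc22.png

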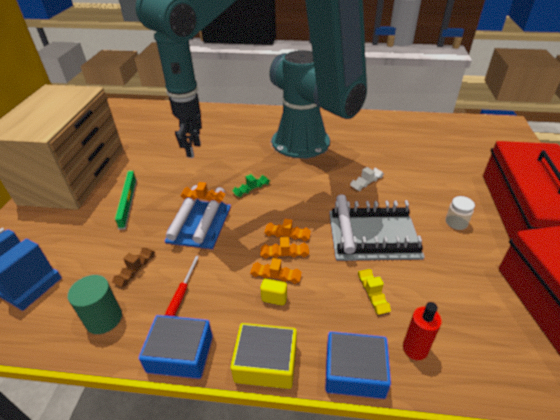

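Request:
play_rows --dp '[[28,6.3,0],[28,6.3,0],[28,6.3,0],[28,6.3,0],[28,6.3,4],[28,6.3,10],[28,6.3,12.5],[28,6.3,12.5],[28,6.3,12.5],[28,6.3,12.5]]' --delta_rot '[[0,0,1.4],[0,0,1.4],[0,0,1.4],[0,0,1.4],[0,0,1.4],[0,0,1.4],[0,0,1.4],[0,0,1.4],[0,0,1.4],[0,0,1.4]]' --claw '[65,65,65,65,65,65,65,65,65,65]'

```text
t: 26.0
eef_pos: [525.5, 3.3, 110.9]
orientation: [0.737, 0.676, -0.001, -0.0]
force: [0.1, 0.8, 0.3]
opening: 0.649
```

Run:
```python
from h import *
st();c=Cam('wrist','w23');st()
```

```text
t 26.00 p [525.5   3.3 110.9] jaw -5.01 tilt 0.08 F [0.1 0.8 0.3] M [-0.03  0.03 -0.06] op 0.649 j6 -0.04
t 26.05 p [526.3   3.1 111.7] jaw -5.03 tilt 0.09 F [0.8 0.5 0.3] M [0.02 0.03 0.02] op 0.649 j6 -0.04
```

View pics/w23.png

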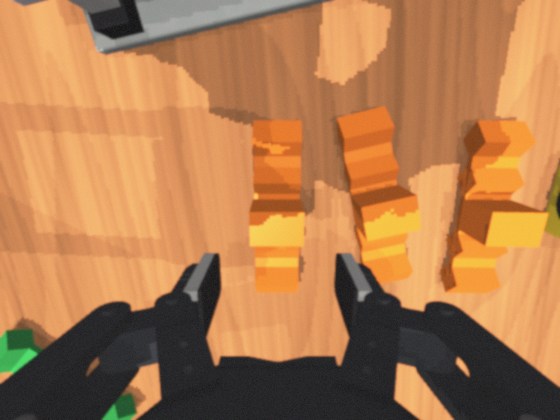

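Run:
```python
from h import *
st();c=Cam('wrist');A,B=c.pt(277,121,28),c.pt(277,292,28);print(A,B,(A+B)/2,np.linalg.norm(A-B))
m=(A+B)/2;st()
go([525.8,m[1],29],-5)
```

```text
t 26.05 p [526.3   3.1 111.7] jaw -5.03 tilt 0.09 F [0.8 0.5 0.3] M [0.02 0.03 0.02] op 0.649 j6 -0.04
[530.82081688  71.3537052   28.        ] [519.40539711 -57.87532371  28.        ] [525.11310699   6.73919074  28.        ] 129.73223855692117
t 26.10 p [526.5   3.  112.1] jaw -5.05 tilt 0.14 F [-0.2 -0.7 -0.1] M [-0.03 -0.03 -0.02] op 0.652 j6 -0.04
dp [0.37, -0.13, 8.31] rot [0.12, 0.05, -0.05] dist 8.32
```

Request:
play_rows --dp '[[0,-0.1,3],[0,-0.1,6],[0,-0.1,8.3],[0,-0.1,8.3],[0,-0.1,8.3],[0,-0.1,8.3],[0,-0.1,8.3],[0,-0.1,8.3],[0,-0.1,8.3],[0,-0.1,8.3]]' --delta_rot '[[0.1,0,0],[0.1,0,0],[0.1,0,0],[0.1,0,0],[0.1,0,0],[0.1,0,0],[0.1,0,0],[0.1,0,0],[0.1,0,0],[0.1,0,0]]' --claw '[65,65,65,65,65,0,0,0,0,0]'

```text
t: 27.1
eef_pos: [527.4, 2.6, 30.9]
orientation: [0.738, 0.675, 0.001, 0.002]
force: [-0.2, -1.4, 7.7]
opening: 0.41
```

Run:
```python
from h import *
st()
```

```text
t 27.10 p [527.4   2.6  30.9] jaw -5.05 tilt 0.25 F [-0.2 -1.4  7.7] M [-0.23  0.09  0.03] op 0.41 j6 -0.04
```

Request:
play_rows --dp '[[0,0,-2],[0,0,-6],[0,0,-10],[0,0,-15],[0,0,-20],[0,0,-20],[0,0,-20]]' --delta_rot '[[0,0,0],[0,0,0],[0,0,0],[0,0,0],[0,0,0],[0,0,0],[0,0,0]]' --claw '[0,0,0,0,0,0,0]'

```text
t: 27.8
eef_pos: [527.5, 2.9, 233.1]
orientation: [0.737, 0.675, 0.002, 0.004]
force: [-0.1, -0.3, -1.7]
opening: 0.408
```

Run:
```python
from h import *
st();c=Cam('wrist','w24');st();go([565.1,-278.9,210],-3.6)
M=np.array(r.calibration('wrist')['mount'])
hsv=cv2.cvtColor(c.im,cv2.COLOR_BGR2HSV);m=cv2.inRange(hsv,(5,150,60),(25,255,255));col=m[:200,270:284].any(1);print('near end v',np.where(col)[0][:3])
```

```text
t 27.80 p [527.5   2.9 233.1] jaw -5.04 tilt 0.51 F [-0.1 -0.3 -1.7] M [0.01 0.06 0.03] op 0.408 j6 -0.04
t 27.85 p [526.1   3.1 231.2] jaw -5.04 tilt 0.29 F [-0.3  0.4 -0.6] M [ 0.03 -0.02  0.01] op 0.414 j6 -0.04
dp [-27.75, 6.35, 2.19] rot [0.28, 0.08, -1.44] dist 28.55
near end v [51 52 53]
```

View pics/w24.png

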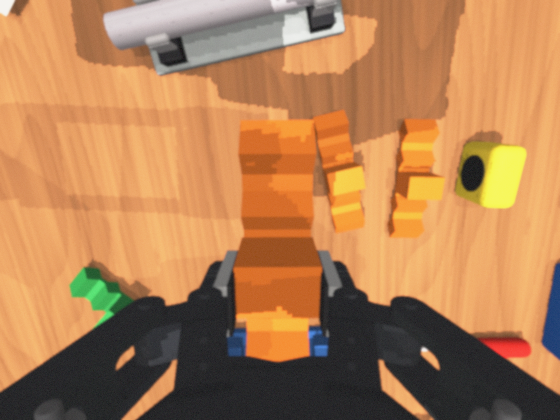

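Request:
play_rows --dp '[[-27.8,6.4,1],[-27.8,6.4,1],[-27.8,6.4,1],[-27.8,6.4,1],[-27.8,6.4,1],[-27.8,6.4,1],[-27.8,6.4,5],[-27.8,6.4,9],[-27.8,6.4,9],[-27.8,6.4,9]]' --delta_rot '[[0.1,0,-1.4],[0.1,0,-1.4],[0.1,0,-1.4],[0.1,0,-1.4],[0.1,0,-1.4],[0.1,0,-1.4],[0.1,0,-1.4],[0.1,0,-1.4],[0.1,0,-1.4],[0.1,0,-1.4]]' --claw '[0,0,0,0,0,0,0,0,0,0]'

```text
t: 28.85
eef_pos: [564.4, -278.6, 140.2]
orientation: [0.729, 0.684, -0.0, -0.001]
force: [0.3, 0.4, -0.4]
opening: 0.409
```

Run:
```python
from h import *
st();go([565.6,-279.8,121],-3.6)
```

```text
t 28.85 p [ 564.4 -278.6  140.2] jaw -3.63 tilt 0.1 F [ 0.3  0.4 -0.4] M [-0.03  0.02 -0.02] op 0.409 j6 -0.51
dp [-0.12, 0.13, 1.91] rot [-0.08, -0.06, -0.03] dist 1.92
```

Request:
play_rows --dp '[[-0.1,0.1,1],[-0.1,0.1,1.9],[-0.1,0.1,1.9],[-0.1,0.1,1.9]]' --delta_rot '[[0,0,0],[0,0,0],[0,0,0],[0,0,0]]' --claw '[0,0,0,0]'

```text
t: 29.25
eef_pos: [565.5, -279.5, 121.5]
orientation: [0.729, 0.684, -0.0, -0.001]
force: [-0.7, 0.5, -1.0]
opening: 0.412
```

Run:
```python
from h import *
st();c=Cam('wrist','w25');st();go([565.6,-279.8,88],-3.6)
```

```text
t 29.25 p [ 565.5 -279.5  121.5] jaw -3.62 tilt 0.08 F [-0.7  0.5 -1. ] M [ 0.02 -0.01 -0.02] op 0.412 j6 -0.51
t 29.30 p [ 565.6 -279.7  121.8] jaw -3.62 tilt 0.05 F [ 0.3 -0.2 -2. ] M [ 0.06 -0.    0.03] op 0.409 j6 -0.51
dp [-0.01, 0.0, 3.38] rot [-0.04, -0.03, -0.02] dist 3.38
```

View pics/w25.png

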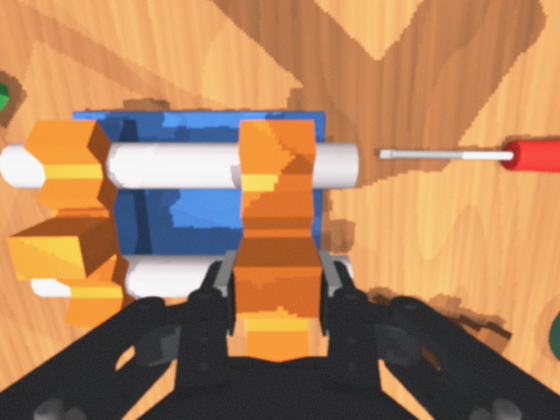

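Request:
play_rows --dp '[[0,0,1.5],[0,0,2.6],[0,0,3.1],[0,0,3.4],[0,0,3.6],[0,0,3.7],[0,0,3.7]]' --delta_rot '[[0,0,0],[0,0,0],[0,0,0],[0,0,0],[0,0,0],[0,0,0],[0,0,0]]' --claw '[0,0,0,0,0,0,0]'

```text
t: 30.0
eef_pos: [564.9, -279.7, 87.5]
orientation: [0.729, 0.685, -0.0, -0.001]
force: [-9.4, 3.8, 22.9]
opening: 0.409
```

Run:
```python
from h import *
st()
```

```text
t 30.00 p [ 564.9 -279.7   87.5] jaw -3.6 tilt 0.09 F [-9.4  3.8 22.9] M [ 0.48  1.5  -0.06] op 0.409 j6 -0.51
```

Request:
play_rows --dp '[[0,0,0],[0,0,0],[0,0,0],[0,0,0],[0,0,-4],[0,0,-8],[0,0,-12],[0,0,-15],[0,0,-15],[0,0,-15]]' --delta_rot '[[0,0,0],[0,0,0],[0,0,0],[0,0,0],[0,0,0],[0,0,0],[0,0,0],[0,0,0],[0,0,0],[0,0,0]]' --claw '[60,60,60,60,60,60,60,60,60,60]'

```text
t: 31.0
eef_pos: [565.4, -279.8, 237.7]
orientation: [0.729, 0.685, -0.0, 0.0]
force: [-0.0, 1.4, -0.8]
opening: 0.601
```

Run:
```python
from h import *
st();c=Cam('wrist','w26');go([503,174,240],96.6)
```

```text
t 31.00 p [ 565.4 -279.8  237.7] jaw -3.59 tilt 0.04 F [-0.   1.4 -0.8] M [ 0.    0.03 -0.05] op 0.601 j6 -0.51
dp [44.86, -8.99, -0.3] rot [-0.17, 0.07, 79.8] dist 45.76
```

View pics/w26.png

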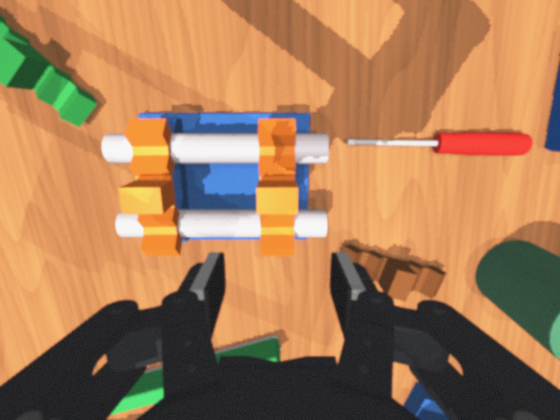

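Request:
play_rows --dp '[[44.9,-9,-1],[44.9,-9,-1],[44.9,-9,-1],[44.9,-9,-1],[44.9,-9,-1],[44.9,-9,-1],[44.9,-9,-1],[44.9,-9,-1],[44.9,-9,-1],[44.9,-9,-1]]' --delta_rot '[[0,0,-100.2],[0,0,-100.2],[0,0,-100.2],[0,0,-100.2],[0,0,-100.2],[0,0,-100.2],[0,0,-100.2],[0,0,-100.2],[0,0,-100.2],[0,0,-100.2]]' --claw '[55,55,55,55,55,55,55,55,55,55]'

```text
t: 32.05
eef_pos: [500.5, 178.9, 245.1]
orientation: [0.062, 0.998, 0.001, -0.003]
force: [0.0, -0.8, 0.2]
opening: 0.553
```

Run:
```python
from h import *
st();go([503,174,150],96.6)
```

```text
t 32.05 p [500.5 178.9 245.1] jaw 82.94 tilt 0.39 F [ 0.  -0.8  0.2] M [ 0.   -0.02  0.05] op 0.553 j6 -1.24
dp [-0.37, -0.47, 9.51] rot [0.14, -0.37, -13.66] dist 9.53
```

Request:
play_rows --dp '[[-0.4,-0.5,4],[-0.4,-0.5,9.5],[-0.4,-0.5,9.5],[-0.4,-0.5,9.5],[-0.4,-0.5,9.5],[-0.4,-0.5,9.5]]' --delta_rot '[[0,-0.3,-13.7],[0,-0.3,-13.7],[0,-0.3,-13.7],[0,-0.3,-13.7],[0,-0.3,-13.7],[0,-0.3,-13.7]]' --claw '[55,55,55,55,55,55]'

```text
t: 32.65
eef_pos: [504.9, 173.9, 152.1]
orientation: [-0.057, 0.998, 0.002, 0.001]
force: [-0.0, 0.6, 0.5]
opening: 0.55
```

Run:
```python
from h import *
st();c=Cam('wrist','w27');st()
```

```text
t 32.65 p [504.9 173.9 152.1] jaw 96.55 tilt 0.22 F [-0.   0.6  0.5] M [-0.02 -0.    0.  ] op 0.55 j6 -1.49
t 32.70 p [504.8 173.9 152. ] jaw 96.57 tilt 0.23 F [-0.1  0.2  0. ] M [0.04 0.02 0.01] op 0.552 j6 -1.49
```

View pics/w27.png

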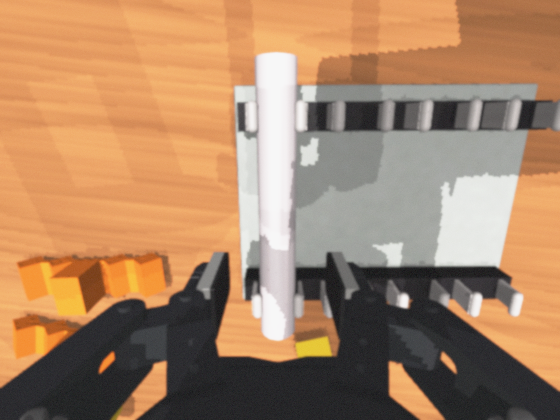

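Request:
play_rows --dp '[[0.35,0,4],[0.35,0,8],[0.35,0,10.5],[0.35,0,11.1],[0.35,0,11.1],[0.35,0,11.1],[0.35,0,11.1],[0.35,0,11.1],[0.35,0,11.1],[0.35,0,11.1]]' --delta_rot '[[0,0.2,0],[0,0.2,0],[0,0.2,0],[0,0.2,0],[0,0.2,0],[0,0.2,0],[0,0.2,0],[0,0.2,0],[0,0.2,0],[0,0.2,0]]' --claw '[55,55,55,55,55,55,0,0,0,0]'

```text
t: 33.7
eef_pos: [503.0, 174.2, 42.9]
orientation: [-0.057, 0.998, 0.002, 0.001]
force: [-0.3, 0.8, 8.7]
opening: 0.332
```

Request:
play_rows --dp '[[0,0,0],[0,0,0]]' --delta_rot '[[0,0,0],[0,0,0]]' --claw '[0,0]'

```text
t: 33.9
eef_pos: [503.1, 173.8, 43.4]
orientation: [-0.058, 0.998, 0.001, 0.001]
force: [0.6, -3.2, -3.3]
opening: 0.33
```

Request:
play_rows --dp '[[0,0,-0.5],[0,0,-1.0],[0,0,-1.5],[0,0,-3],[0,0,-6],[0,0,-10],[0,0,-15],[0,0,-20],[0,0,-20]]' --delta_rot '[[0,0,0],[0,0,0],[0,0,0],[0,0,0],[0,0,0],[0,0,0],[0,0,0],[0,0,0],[0,0,0]]' --claw '[0,0,0,0,0,0,0,0,0]'

```text
t: 34.8
eef_pos: [507.4, 174.6, 251.7]
orientation: [-0.058, 0.998, 0.003, 0.009]
force: [1.8, 0.7, -2.8]
opening: 0.333
```

Run:
```python
from h import *
st();go([508.7,-235,250],86.4)
```

```text
t 34.80 p [507.4 174.6 251.7] jaw 96.6 tilt 1.09 F [ 1.8  0.7 -2.8] M [-0.02 -0.11  0.  ] op 0.333 j6 -1.49
dp [4.58, -40.7, -0.1] rot [0.35, 1.03, 10.2] dist 40.96
```

Request:
play_rows --dp '[[4.5,-40.7,0],[4.5,-40.7,0],[4.5,-40.7,0],[4.5,-40.7,0],[4.5,-40.7,0],[4.5,-40.7,0],[4.5,-40.7,0],[4.5,-40.7,0],[4.5,-40.7,0],[4.5,-40.7,0]]' --delta_rot '[[0.2,0.3,10.2],[0.2,0.3,10.2],[0.2,0.3,10.2],[0.2,0.3,10.2],[0.2,0.3,10.2],[0.2,0.3,10.2],[0.2,0.3,10.2],[0.2,0.3,10.2],[0.2,0.3,10.2],[0.2,0.3,10.2]]' --claw '[0,0,0,0,0,0,0,0,0,0]'

```text
t: 35.8
eef_pos: [509.1, -236.3, 248.5]
orientation: [0.033, 0.999, 0.002, 0.006]
force: [0.4, 0.9, -3.7]
opening: 0.329
```

Run:
```python
from h import *
st();go([509.5,-235,150],86.4)
```

```text
t 35.80 p [ 509.1 -236.3  248.5] jaw 86.22 tilt 0.73 F [ 0.4  0.9 -3.7] M [ 0.04  0.   -0.01] op 0.329 j6 -2.07
dp [0.08, 0.09, 9.85] rot [0.24, 0.69, -0.19] dist 9.85
```

Request:
play_rows --dp '[[0.1,0.1,4],[0.1,0.1,9.8],[0.1,0.1,9.8],[0.1,0.1,9.8],[0.1,0.1,9.8],[0.1,0.1,9.8]]' --delta_rot '[[0.2,0.6,-0.2],[0.2,0.6,-0.2],[0.2,0.6,-0.2],[0.2,0.6,-0.2],[0.2,0.6,-0.2],[0.2,0.6,-0.2]]' --claw '[0,0,0,0,0,0]'

```text
t: 36.4
eef_pos: [511.1, -235.4, 153.0]
orientation: [0.031, 1.0, -0.001, 0.003]
force: [0.1, -0.2, -3.7]
opening: 0.328
```

Run:
```python
from h import *
st();c=Cam('wrist','w28');go([509.5,-235,96],86.4)
```

```text
t 36.40 p [ 511.1 -235.4  153. ] jaw 86.45 tilt 0.33 F [ 0.1 -0.2 -3.7] M [ 0.   -0.03 -0.  ] op 0.328 j6 -2.07
dp [0.18, 0.05, 5.69] rot [-0.07, 0.31, 0.04] dist 5.69
```

View pics/w28.png

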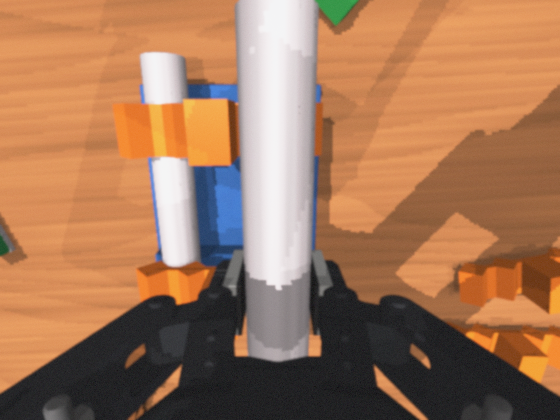

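Request:
play_rows --dp '[[0.18,0.05,3],[0.18,0.05,5.2],[0.18,0.05,5.7],[0.18,0.05,5.7],[0.18,0.05,5.7]]' --delta_rot '[[0,0.3,0],[0,0.3,0],[0,0.3,0],[0,0.3,0],[0,0.3,0]]' --claw '[0,0,0,0,0]'

```text
t: 36.95
eef_pos: [510.5, -235.6, 97.2]
orientation: [0.031, 1.0, -0.001, 0.001]
force: [0.3, -0.6, -3.1]
opening: 0.331
```

Run:
```python
from h import *
st();go([509.5,-235,83],86.4)
```

```text
t 36.95 p [ 510.5 -235.6   97.2] jaw 86.44 tilt 0.19 F [ 0.3 -0.6 -3.1] M [-0.03 -0.01  0.  ] op 0.331 j6 -2.06
dp [0.11, 0.06, 1.42] rot [-0.13, 0.13, 0.04] dist 1.43
```

Request:
play_rows --dp '[[0.1,0.05,0.5],[0.1,0.05,0.9],[0.1,0.05,1.1],[0.1,0.05,1.3],[0.1,0.05,1.4],[0.1,0.05,1.4]]' --delta_rot '[[-0.1,0.1,0],[-0.1,0.1,0],[-0.1,0.1,0],[-0.1,0.1,0],[-0.1,0.1,0],[-0.1,0.1,0]]' --claw '[0,0,0,0,0,0]'

```text
t: 37.55
eef_pos: [509.6, -235.0, 83.8]
orientation: [0.031, 1.0, -0.0, 0.0]
force: [-2.6, 1.4, 3.3]
opening: 0.328
```

Run:
```python
from h import *
st();c=Cam('wrist','w29')
```

```text
t 37.55 p [ 509.6 -235.    83.8] jaw 86.42 tilt 0.04 F [-2.6  1.4  3.3] M [ 0.24  0.27 -0.07] op 0.328 j6 -2.06
```

View pics/w29.png

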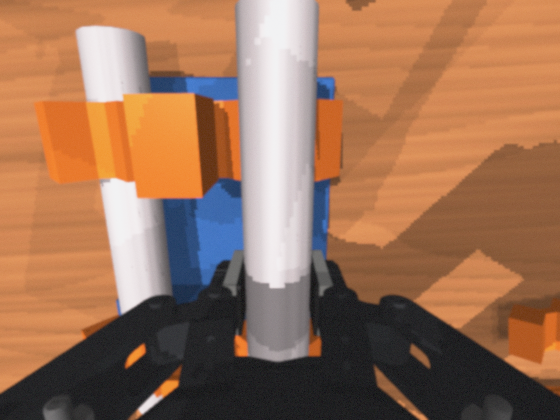

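Request:
play_rows --dp '[[0,0,0.1],[0,0,0.1],[0,0,0],[0,0,0],[0,0,0],[0,0,0],[0,0,-4],[0,0,-8],[0,0,-12],[0,0,-15]]' --delta_rot '[[0,0,0],[0,0,0],[0,0,0],[0,0,0],[0,0,0],[0,0,0],[0,0,0],[0,0,0],[0,0,0],[0,0,0]]' --claw '[0,0,55,55,55,55,55,55,55,55]'

```text
t: 38.6
eef_pos: [510.1, -235.3, 236.2]
orientation: [0.031, 1.0, -0.001, 0.001]
force: [1.4, -0.2, -0.5]
opening: 0.553
```

Request:
play_rows --dp '[[0,0,-1],[0,0,-1],[0,0,-1]]' --delta_rot '[[0,0,0],[0,0,0],[0,0,0]]' --claw '[55,55,55]'

```text
t: 38.9
eef_pos: [509.4, -234.8, 244.9]
orientation: [0.031, 1.0, -0.0, 0.001]
force: [-0.0, 0.4, -0.9]
opening: 0.55
```

Run:
```python
from h import *
st();c=Cam('wrist','w30');st();s=Cam('scene','sc30');go([600,4,290],0)
cv2.imwrite('pics/cr30.png',cv2.resize(s.im[170:257,155:271],(800,600),interpolation=cv2.INTER_CUBIC))
```

```text
t 38.90 p [ 509.4 -234.8  244.9] jaw 86.43 tilt 0.07 F [-0.   0.4 -0.9] M [ 0.01 -0.07  0.08] op 0.55 j6 -2.06
t 38.95 p [ 509.  -234.6  244.3] jaw 86.43 tilt 0.01 F [-0.1  0.7  0.6] M [ 0.    0.   -0.01] op 0.55 j6 -2.06
dp [-7.6, 24.38, -4.59] rot [-0.02, -0.04, 86.42] dist 25.94
```

View pics/w30.png

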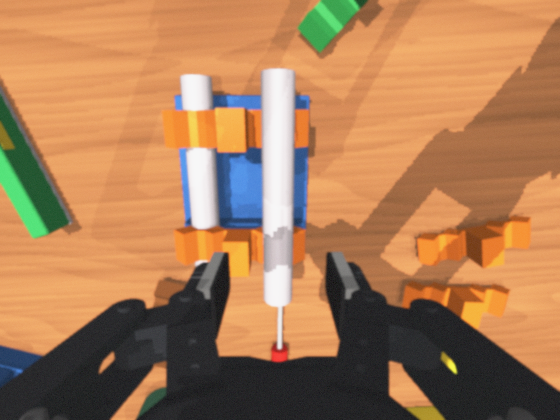

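View pics/cr30.png

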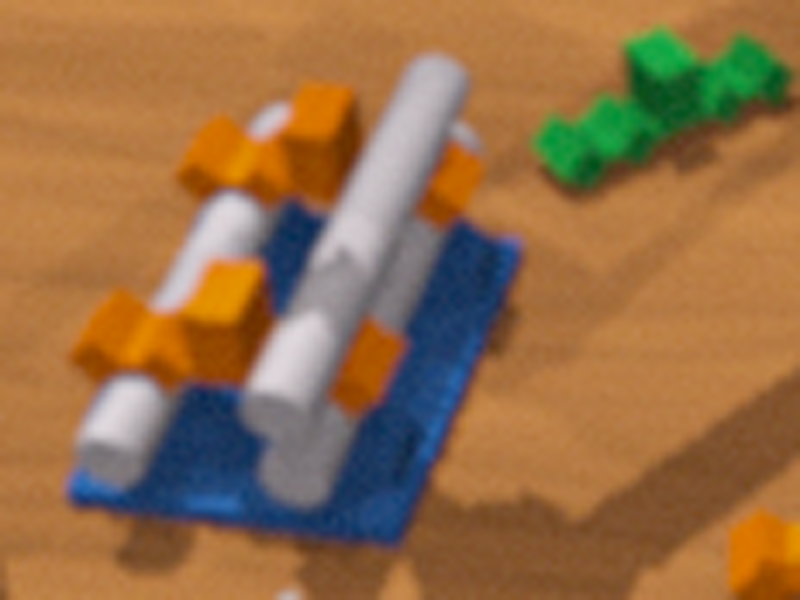

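Run:
```python
from h import *
st();c=Cam('wrist');st()
A,B=c.pt(279,68.5,105.6),c.pt(279,305.5,105.6);print(A.round(1),B.round(1),'L',np.linalg.norm(A-B),'mid',(A+B)/2)
Q=[c.pt(*p,12) for p in [(176,95),(310,95)]];d=Q[1]-Q[0];u=d/np.linalg.norm(d);f=np.array([u[1],-u[0],0]);print('ctr V',sum(Q)/2+95*f+40*u)
go([600,4,280],3)
```

```text
t 39.00 p [ 508.9 -234.6  244.1] jaw 86.42 tilt 0.04 F [ 0.1 -0.2 -0.3] M [ 0.09  0.02 -0.03] op 0.549 j6 -2.06
t 39.05 p [ 509.  -234.6  244.2] jaw 86.43 tilt 0.04 F [-0.3  0.  -0.6] M [0.03 0.01 0.01] op 0.55 j6 -2.06
[ 398.6 -226.9  105.6] [ 616.  -240.2  105.6] L 217.8457575909664 mid [ 507.2748333  -233.51892552  105.6       ]
ctr V [ 507.30699714 -232.88849364   12.        ]
dp [-7.59, 24.38, -3.58] rot [-0.02, -0.04, 83.43] dist 25.79
```

Upper bar centred (507.3 against 507.3). Now chock 3.

Request:
play_rows --dp '[[-7.6,24.4,-2],[-7.6,24.4,-2],[-7.6,24.4,-2],[-7.6,24.4,-2],[-7.6,24.4,-2],[-7.6,24.4,-2],[-7.6,24.4,-2],[-7.6,24.4,-2],[-7.6,24.4,-2],[-7.6,24.4,-2]]' --delta_rot '[[0,0,83],[0,0,83],[0,0,83],[0,0,83],[0,0,83],[0,0,83],[0,0,83],[0,0,83],[0,0,83],[0,0,83]]' --claw '[65,65,65,65,65,65,65,65,65,65]'

```text
t: 40.05
eef_pos: [599.4, 4.5, 262.4]
orientation: [0.686, 0.728, -0.001, -0.001]
force: [0.1, -0.2, -0.3]
opening: 0.648
```

Run:
```python
from h import *
st();c=Cam('wrist','w31');st()
cv2.imwrite('pics/w31c.png',cv2.resize(c.im[90:260,220:420],None,fx=3,fy=3,interpolation=cv2.INTER_CUBIC))
```

```text
t 40.05 p [599.4   4.5 262.4] jaw 3.4 tilt 0.21 F [ 0.1 -0.2 -0.3] M [ 0.01 -0.02  0.03] op 0.648 j6 -0.17
t 40.10 p [599.4   4.4 262.4] jaw 2.96 tilt 0.21 F [ 0.4  0.6 -0.2] M [-0.01  0.   -0.05] op 0.652 j6 -0.16
```

View pics/w31c.png

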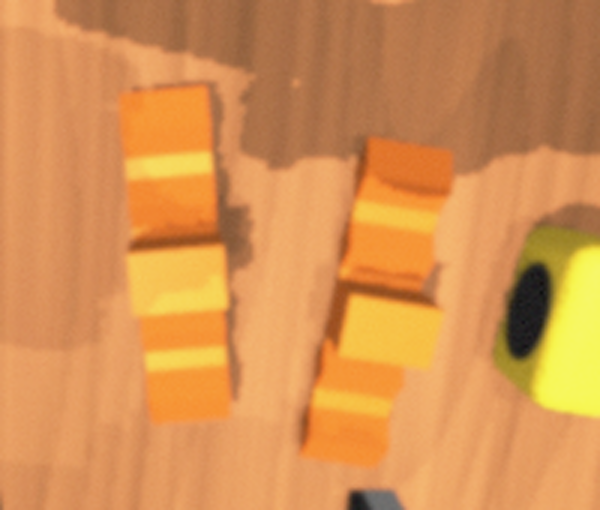

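Run:
```python
from h import *
st();c=Cam('wrist')
P=lambda q,z:c.pt(220+q[0]/3,90+q[1]/3,z)
for n,a,b in [(3,(170,165),(185,358)),(4,(396,216),(352,403))]:
    A,B=P(a,17),P(b,17);d=A-B;print(n,((A+B)/2).round(1),np.linalg.norm(d).round(1),'yaw',np.degrees(np.arctan2(-d[0],d[1])).round(1))
print('posts',P((180,280),50.4),P((391,331),50.4))
print('tape',P((497,320),60),P((500,340),30),P((515,270),60)); st()
go([600,4,110],7)
```

```text
t 40.10 p [599.4   4.4 262.4] jaw 2.96 tilt 0.21 F [ 0.4  0.6 -0.2] M [-0.01  0.   -0.05] op 0.652 j6 -0.16
3 [599.4   3.9  17. ] 80.2 yaw 7.4
4 [681.5 -11.9  17. ] 80.8 yaw -6.6
posts [600.17241919   4.27544208  50.4       ] [681.46158067 -11.23995159  50.4       ]
tape [717.5786337   -2.62343398  60.        ] [730.92019492 -17.74206095  30.        ] [721.32624121  16.30014281  60.        ]
t 40.15 p [599.4   4.3 262.6] jaw 3.66 tilt 0.19 F [-0.7  0.8  0.4] M [-0.01  0.   -0.02] op 0.648 j6 -0.17
dp [-0.05, 0.11, 15.26] rot [-0.19, -0.05, -3.34] dist 15.26
```

Request:
play_rows --dp '[[0,0.1,5],[0,0.1,10],[0,0.1,15.2],[0,0.1,15.2],[0,0.1,15.2],[0,0.1,15.2],[0,0.1,15.2]]' --delta_rot '[[-0.1,0,-3.5],[-0.1,0,-3.5],[-0.1,0,-3.5],[-0.1,0,-3.5],[-0.1,0,-3.5],[-0.1,0,-3.5],[-0.1,0,-3.5]]' --claw '[65,65,65,65,65,65,65]'

```text
t: 40.85
eef_pos: [602.2, 4.2, 113.5]
orientation: [0.661, 0.75, 0.001, 0.001]
force: [-0.5, 0.2, -0.4]
opening: 0.651
```

Run:
```python
from h import *
st();c=Cam('wrist','w32');st();go([600,4,29],7.2)
```

```text
t 40.85 p [602.2   4.2 113.5] jaw 7.21 tilt 0.21 F [-0.5  0.2 -0.4] M [-0.02  0.02  0.  ] op 0.651 j6 -0.23
t 40.90 p [601.9   4.2 113.3] jaw 7.2 tilt 0.19 F [ 0.2 -0.3  0.2] M [ 0.03 -0.05 -0.04] op 0.652 j6 -0.23
dp [0.0, -0.22, 8.43] rot [0.19, 0.01, -0.0] dist 8.43
```

View pics/w32.png

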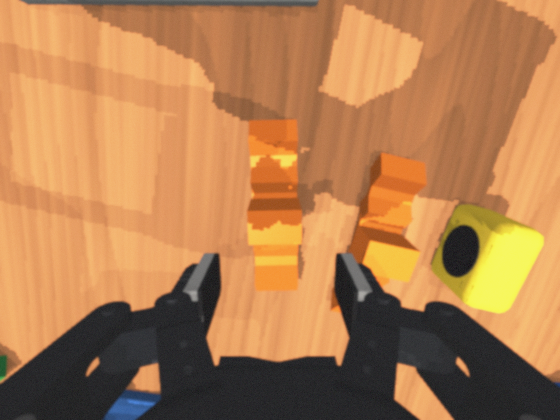

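Request:
play_rows --dp '[[0,-0.2,3],[0,-0.2,6],[0,-0.2,8.4],[0,-0.2,8.4],[0,-0.2,8.4],[0,-0.2,8.4],[0,-0.2,8.4],[0,-0.2,8.4],[0,-0.2,8.4],[0,-0.2,8.4]]' --delta_rot '[[0.2,0,0],[0.2,0,0],[0.2,0,0],[0.2,0,0],[0.2,0,0],[0.2,0,0],[0.2,0,0],[0.2,0,0],[0.2,0,0],[0.2,0,0]]' --claw '[65,65,65,65,65,0,0,0,0,0]'

```text
t: 41.9
eef_pos: [602.2, 3.9, 31.4]
orientation: [0.661, 0.75, 0.001, 0.002]
force: [0.8, 1.0, 7.5]
opening: 0.407
```

Run:
```python
from h import *
st()
```

```text
t 41.90 p [602.2   3.9  31.4] jaw 7.21 tilt 0.23 F [0.8 1.  7.5] M [ 0.03 -0.04  0.06] op 0.407 j6 -0.23
```

Request:
play_rows --dp '[[0,0,-2],[0,0,-6],[0,0,-10],[0,0,-15],[0,0,-20],[0,0,-22],[0,0,-22]]' --delta_rot '[[0,0,0],[0,0,0],[0,0,0],[0,0,0],[0,0,0],[0,0,0],[0,0,0]]' --claw '[0,0,0,0,0,0,0]'

```text
t: 42.6
eef_pos: [603.7, 3.8, 256.3]
orientation: [0.661, 0.75, 0.004, 0.005]
force: [0.2, 0.1, -1.7]
opening: 0.403
```

Run:
```python
from h import *
st();c=Cam('wrist','w33');st();go([565.0,-279.8,250],-3.6);go([445.8,-272.3,250],-3.6)
```

```text
t 42.60 p [603.7   3.8 256.3] jaw 7.23 tilt 0.74 F [ 0.2  0.1 -1.7] M [-0.06 -0.07  0.05] op 0.403 j6 -0.23
t 42.65 p [602.1   3.9 253.3] jaw 7.22 tilt 0.46 F [ 0.3 -0.1 -2.3] M [ 0.03  0.02 -0.02] op 0.412 j6 -0.23
dp [-27.68, -7.24, 0.34] rot [0.46, 0.08, 10.82] dist 28.62
dp [-25.44, -18.97, 0.24] rot [0.46, 0.08, 10.82] dist 31.74
```

View pics/w33.png

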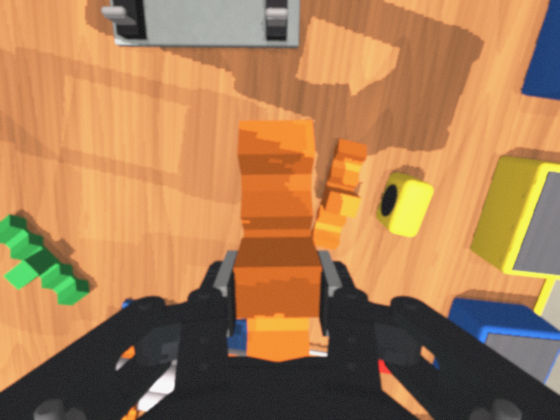

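Request:
play_rows --dp '[[-27.7,-7.2,0],[-27.7,-7.2,0],[-27.7,-7.2,0],[-27.7,-7.2,0],[-27.7,-7.2,0],[-27.7,-7.2,0],[-27.7,-7.2,4],[-27.7,-7.2,8],[-27.7,-7.2,8],[-27.7,-7.2,8]]' --delta_rot '[[0.2,0,10.8],[0.2,0,10.8],[0.2,0,10.8],[0.2,0,10.8],[0.2,0,10.8],[0.2,0,10.8],[0.2,0,10.8],[0.2,0,10.8],[0.2,0,10.8],[0.2,0,10.8]]' --claw '[0,0,0,0,0,0,0,0,0,0]'

```text
t: 43.65
eef_pos: [564.6, -279.0, 171.5]
orientation: [0.729, 0.685, 0.001, -0.0]
force: [0.7, 0.3, -0.3]
opening: 0.415
```

Run:
```python
from h import *
st();c=Cam('wrist','w34');st();go([565.0,-279.8,150],-3.6)
```

```text
t 43.65 p [ 564.6 -279.   171.5] jaw -3.58 tilt 0.08 F [ 0.7  0.3 -0.3] M [-0.03 -0.01 -0.  ] op 0.415 j6 -0.51
t 43.70 p [ 566.1 -279.7  173.4] jaw -3.56 tilt 0.22 F [ 0.1 -0.5 -0.3] M [ 0.   -0.01  0.01] op 0.407 j6 -0.51
dp [-0.01, -0.12, 2.34] rot [0.22, 0.03, 0.04] dist 2.34
```

View pics/w34.png

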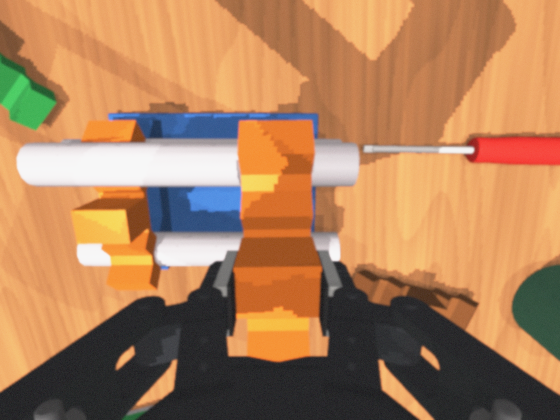

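Request:
play_rows --dp '[[0,-0.08,1],[0,-0.08,2.3],[0,-0.08,2.3],[0,-0.08,2.3],[0,-0.08,2.3]]' --delta_rot '[[0.2,0,0],[0.2,0,0],[0.2,0,0],[0.2,0,0],[0.2,0,0]]' --claw '[0,0,0,0,0]'

```text
t: 44.2
eef_pos: [565.7, -279.8, 150.8]
orientation: [0.729, 0.685, -0.0, 0.001]
force: [0.3, -0.3, -0.9]
opening: 0.409
```

Run:
```python
from h import *
st();c=Cam('wrist','w35');st();go([565.2,-279.7,128],-3.6)
```

```text
t 44.20 p [ 565.7 -279.8  150.8] jaw -3.55 tilt 0.07 F [ 0.3 -0.3 -0.9] M [-0.06 -0.    0.01] op 0.409 j6 -0.51
t 44.25 p [ 565.7 -279.9  150.9] jaw -3.56 tilt 0.09 F [-0.7 -0.8 -1.9] M [-0.02  0.03 -0.01] op 0.412 j6 -0.51
dp [0.02, -0.05, 2.29] rot [0.06, 0.06, 0.04] dist 2.29
```

View pics/w35.png

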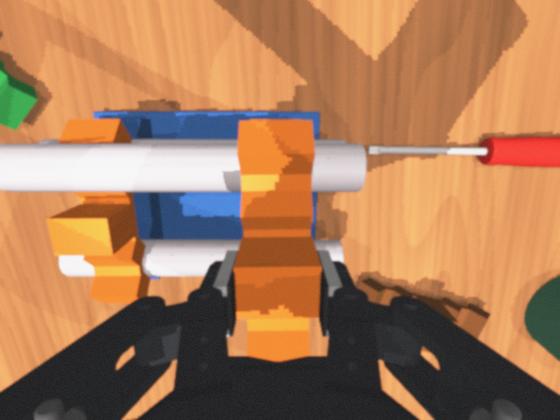

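Request:
play_rows --dp '[[0,0,1],[0,0,1.7],[0,0,2.0],[0,0,2.2],[0,0,2.4],[0,0,2.4]]' --delta_rot '[[0,0,0],[0,0,0],[0,0,0],[0,0,0],[0,0,0],[0,0,0]]' --claw '[0,0,0,0,0,0]'

```text
t: 44.85
eef_pos: [565.4, -279.9, 127.9]
orientation: [0.729, 0.685, -0.0, 0.001]
force: [-3.9, 1.6, 6.4]
opening: 0.415
```

Run:
```python
from h import *
st()
```

```text
t 44.85 p [ 565.4 -279.9  127.9] jaw -3.55 tilt 0.06 F [-3.9  1.6  6.4] M [0.56 0.64 0.08] op 0.415 j6 -0.51
```

Seated at 127.9 (128.3 expected). Press slightly, release, rise.

Request:
play_rows --dp '[[0,0,0.1],[0,0,0.1],[0,0,0],[0,0,0],[0,0,0],[0,0,0],[0,0,-3],[0,0,-7],[0,0,-11],[0,0,-11]]' --delta_rot '[[0,0,0],[0,0,0],[0,0,0],[0,0,0],[0,0,0],[0,0,0],[0,0,0],[0,0,0],[0,0,0],[0,0,0]]' --claw '[0,0,60,60,60,60,60,60,60,60]'

```text
t: 45.85
eef_pos: [568.7, -281.8, 244.2]
orientation: [0.729, 0.685, 0.001, 0.006]
force: [0.9, -0.8, -0.7]
opening: 0.602
```

Run:
```python
from h import *
st();c=Cam('wrist','w36');s=Cam('scene','sc36')
cv2.imwrite('pics/cr36.png',cv2.resize(s.im[160:250,155:275],(800,600),interpolation=cv2.INTER_CUBIC))
go([681.5,-11.5,245],-6.4)
```

```text
t 45.85 p [ 568.7 -281.8  244.2] jaw -3.54 tilt 0.7 F [ 0.9 -0.8 -0.7] M [-0.07 -0.04  0.01] op 0.602 j6 -0.51
dp [27.52, 9.87, -0.63] rot [0.17, 0.12, 2.85] dist 29.25
```

View pics/w36.png

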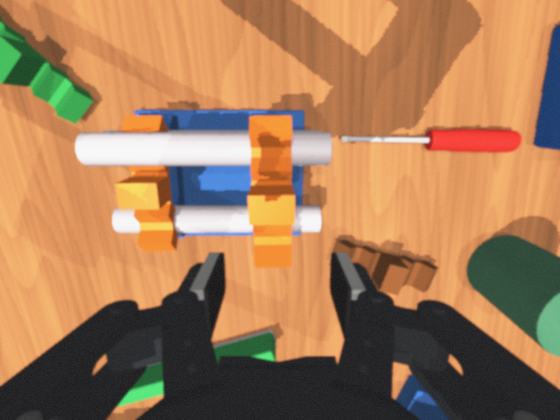

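View pics/cr36.png

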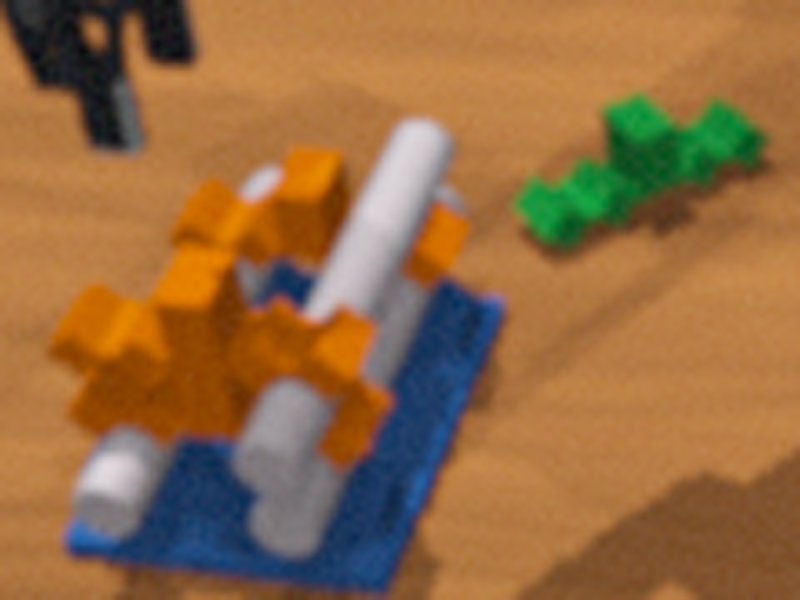

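Request:
play_rows --dp '[[27.5,9.9,0],[27.5,9.9,0],[27.5,9.9,0],[27.5,9.9,0],[27.5,9.9,0],[27.5,9.9,3],[27.5,9.9,8],[27.5,9.9,12.8],[27.5,9.9,12.8],[27.5,9.9,12.8]]' --delta_rot '[[0.1,0,2.8],[0.1,0,2.8],[0.1,0,2.8],[0.1,0,2.8],[0.1,0,2.8],[0.1,0,2.8],[0.1,0,2.8],[0.1,0,2.8],[0.1,0,2.8],[0.1,0,2.8]]' --claw '[58,58,58,58,58,58,58,58,58,58]'

```text
t: 46.95
eef_pos: [680.6, -12.0, 109.1]
orientation: [0.745, 0.667, -0.002, -0.001]
force: [0.5, -0.6, 0.8]
opening: 0.578
```

Run:
```python
from h import *
st();c=Cam('wrist','w37');st();go([681.5,-11.5,29],-6.4)
```

```text
t 46.95 p [680.6 -12.  109.1] jaw -6.35 tilt 0.23 F [ 0.5 -0.6  0.8] M [ 0.08 -0.03  0.02] op 0.578 j6 -0.01
t 47.00 p [682.6 -12.4 111.5] jaw -6.37 tilt 0.15 F [0.1 1.1 0.5] M [-0.01  0.02  0.  ] op 0.581 j6 -0.01
dp [0.1, -0.13, 8.25] rot [0.09, 0.12, 0.03] dist 8.25
```

View pics/w37.png

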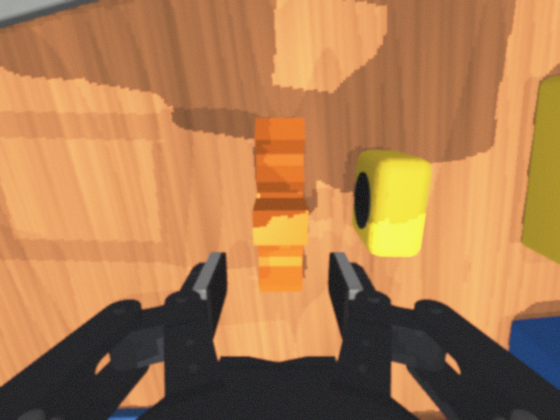

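Request:
play_rows --dp '[[0.1,-0.05,3],[0.1,-0.05,6],[0.1,-0.05,8.2],[0.1,-0.05,8.2],[0.1,-0.05,8.2],[0.1,-0.05,8.2],[0.1,-0.05,8.2],[0.1,-0.05,8.2],[0.1,-0.05,8.2],[0.1,-0.05,8.2]]' --delta_rot '[[0.1,0.1,0],[0.1,0.1,0],[0.1,0.1,0],[0.1,0.1,0],[0.1,0.1,0],[0.1,0.1,0],[0.1,0.1,0],[0.1,0.1,0],[0.1,0.1,0],[0.1,0.1,0]]' --claw '[58,58,58,58,58,0,0,0,0,0]'

```text
t: 48.0
eef_pos: [684.8, -12.0, 32.6]
orientation: [0.745, 0.667, 0.002, 0.002]
force: [-0.6, -1.4, 7.5]
opening: 0.409
```

Run:
```python
from h import *
st()
```

```text
t 48.00 p [684.8 -12.   32.6] jaw -6.37 tilt 0.3 F [-0.6 -1.4  7.5] M [-0.05  0.06  0.  ] op 0.409 j6 -0.01
```

Request:
play_rows --dp '[[0,0,-2],[0,0,-6],[0,0,-10],[0,0,-15],[0,0,-20],[0,0,-22],[0,0,-22]]' --delta_rot '[[0,0,0],[0,0,0],[0,0,0],[0,0,0],[0,0,0],[0,0,0],[0,0,0]]' --claw '[0,0,0,0,0,0,0]'

```text
t: 48.7
eef_pos: [686.3, -12.0, 258.6]
orientation: [0.745, 0.667, 0.005, 0.006]
force: [0.3, -0.2, -0.3]
opening: 0.41
```

Run:
```python
from h import *
st();c=Cam('wrist','w38');st();go([445.8,-272.2,250],-3.6)
```

```text
t 48.70 p [686.3 -12.  258.6] jaw -6.36 tilt 0.88 F [ 0.3 -0.2 -0.3] M [ 0.01 -0.01 -0.  ] op 0.41 j6 -0.01
t 48.75 p [684.7 -11.8 255.3] jaw -6.37 tilt 0.58 F [ 0.6  0.6 -2. ] M [-0.01  0.01  0.04] op 0.416 j6 -0.01
dp [-28.52, -20.86, 0.34] rot [0.58, 0.05, -2.77] dist 35.34
```

View pics/w38.png

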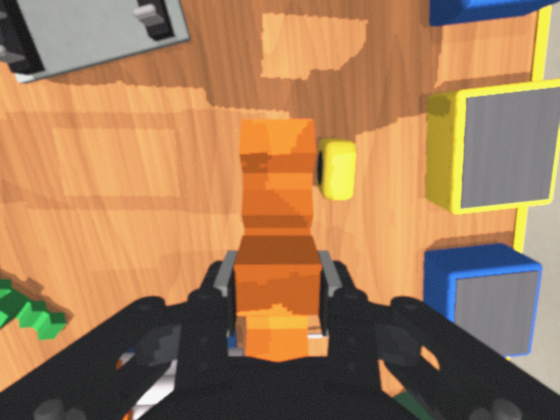

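Request:
play_rows --dp '[[-28.6,-20.9,0],[-28.6,-20.9,0],[-28.6,-20.9,0],[-28.6,-20.9,0],[-28.6,-20.9,0],[-28.6,-20.9,0],[-28.6,-20.9,0],[-28.6,-20.9,2],[-28.6,-20.9,7],[-28.6,-20.9,7]]' --delta_rot '[[0.2,0,-2.8],[0.2,0,-2.8],[0.2,0,-2.8],[0.2,0,-2.8],[0.2,0,-2.8],[0.2,0,-2.8],[0.2,0,-2.8],[0.2,0,-2.8],[0.2,0,-2.8],[0.2,0,-2.8]]' --claw '[0,0,0,0,0,0,0,0,0,0]'

```text
t: 49.75
eef_pos: [440.5, -269.6, 176.8]
orientation: [0.729, 0.684, 0.001, -0.004]
force: [-1.9, 1.6, -1.0]
opening: 0.405
```

Run:
```python
from h import *
st();go([445.8,-272.8,152],-3.6)
```

```text
t 49.75 p [ 440.5 -269.6  176.8] jaw -3.66 tilt 0.52 F [-1.9  1.6 -1. ] M [ 0.02  0.05 -0.01] op 0.405 j6 -0.62
dp [-0.3, 0.56, 2.47] rot [-0.3, -0.43, -0.06] dist 2.55
```

Request:
play_rows --dp '[[-0.3,0.5,0],[-0.3,0.5,0],[-0.3,0.5,0],[-0.3,0.5,1.2],[-0.3,0.5,2.4],[-0.3,0.5,2.4],[-0.3,0.5,2.4]]' --delta_rot '[[-0.2,-0.2,0],[-0.2,-0.2,0],[-0.2,-0.2,0],[-0.2,-0.2,0],[-0.2,-0.2,0],[-0.2,-0.2,0],[-0.2,-0.2,0]]' --claw '[0,0,0,0,0,0,0]'

```text
t: 50.45
eef_pos: [444.8, -272.3, 152.2]
orientation: [0.729, 0.684, 0.001, -0.003]
force: [-0.9, 0.0, -1.2]
opening: 0.408
```

Run:
```python
from h import *
st();c=Cam('wrist','w39');st();go([445.8,-272.9,129.5],-3.6)
```

```text
t 50.45 p [ 444.8 -272.3  152.2] jaw -3.65 tilt 0.32 F [-0.9  0.  -1.2] M [-0.02  0.01  0.03] op 0.408 j6 -0.62
t 50.50 p [ 445.1 -272.6  152.6] jaw -3.66 tilt 0.27 F [ 0.9  0.3 -1.5] M [0.01 0.01 0.02] op 0.411 j6 -0.62
dp [-0.03, 0.07, 2.31] rot [-0.12, -0.24, -0.06] dist 2.31
```

View pics/w39.png

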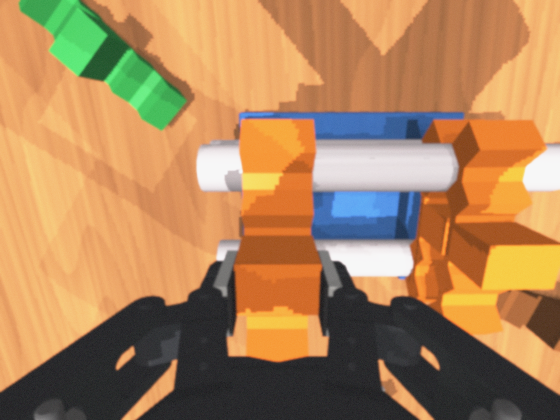

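Request:
play_rows --dp '[[0,0.06,1],[0,0.06,1.7],[0,0.06,2.0],[0,0.06,2.2],[0,0.06,2.4],[0,0.06,2.4]]' --delta_rot '[[-0.1,-0.2,0],[-0.1,-0.2,0],[-0.1,-0.2,0],[-0.1,-0.2,0],[-0.1,-0.2,0],[-0.1,-0.2,0]]' --claw '[0,0,0,0,0,0]'

```text
t: 51.1
eef_pos: [445.6, -272.7, 129.2]
orientation: [0.729, 0.684, 0.0, -0.0]
force: [-1.9, -0.4, 5.5]
opening: 0.409
```

Run:
```python
from h import *
st();c=Cam('wrist','w40')
```

```text
t 51.10 p [ 445.6 -272.7  129.2] jaw -3.64 tilt 0.04 F [-1.9 -0.4  5.5] M [0.35 0.31 0.06] op 0.409 j6 -0.62
```

View pics/w40.png

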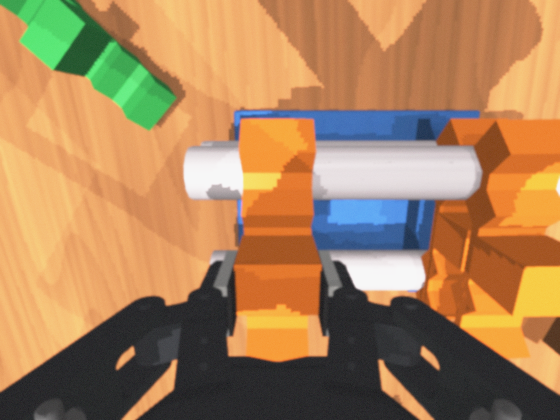

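Contact at 129.2 (129.5 expected). Press, release, rise and back off.

Request:
play_rows --dp '[[0,0,0.1],[0,0,0.1],[0,0,0],[0,0,0],[0,0,0],[0,0,0],[0,0,-3],[0,0,-7],[0,0,-12],[0,0,-15]]' --delta_rot '[[0,0,0],[0,0,0],[0,0,0],[0,0,0],[0,0,0],[0,0,0],[0,0,0],[0,0,0],[0,0,0],[0,0,0]]' --claw '[0,0,60,60,60,60,60,60,60,60]'

```text
t: 52.15
eef_pos: [446.6, -273.5, 282.6]
orientation: [0.729, 0.684, 0.0, 0.002]
force: [0.3, -0.5, -0.0]
opening: 0.596
```

Request:
play_rows --dp '[[0,3,-1],[0,6,-2],[0,6,-2],[0,6,-2],[0,6,-2]]' --delta_rot '[[0,0,0],[0,0,0],[0,0,0],[0,0,0],[0,0,0]]' --claw '[60,60,60,60,60]'

```text
t: 52.65
eef_pos: [505.3, -276.8, 301.8]
orientation: [0.729, 0.684, -0.0, 0.0]
force: [0.0, 0.4, -0.0]
opening: 0.598
```

Run:
```python
from h import *
st();c=Cam('wrist','w41');st();s=Cam('scene','sc41')
cv2.imwrite('pics/cr41.png',cv2.resize(s.im[160:250,155:275],(800,600),interpolation=cv2.INTER_CUBIC))
```

```text
t 52.65 p [ 505.3 -276.8  301.8] jaw -3.64 tilt 0.05 F [ 0.   0.4 -0. ] M [-0.    0.02 -0.01] op 0.598 j6 -0.56
t 52.70 p [ 505.2 -276.8  301.9] jaw -3.65 tilt 0.06 F [-0.8  0.3 -0.4] M [-0.03  0.   -0.  ] op 0.6 j6 -0.56
```

View pics/w41.png

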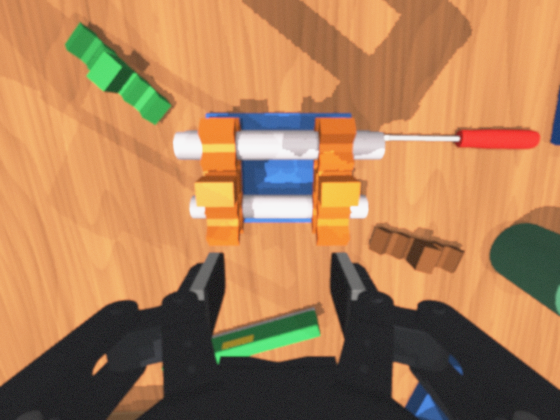

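View pics/cr41.png

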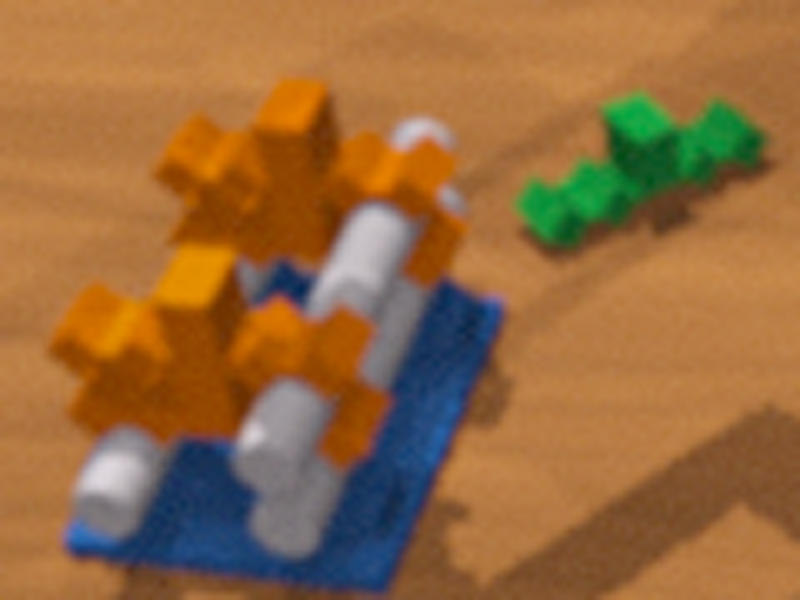

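View pics/sc41.png

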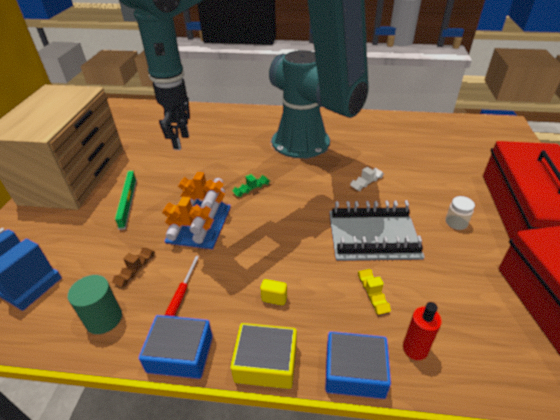

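Run:
```python
from h import *
st();c=Cam('wrist');cv2.imwrite('pics/w42.png',cv2.resize(c.im[100:260,160:400],None,fx=3.3,fy=3.3,interpolation=cv2.INTER_CUBIC))
```

```text
t 52.75 p [ 505.2 -276.9  302. ] jaw -3.66 tilt 0.08 F [0.1 0.3 0.4] M [0.02 0.03 0.01] op 0.6 j6 -0.56
```

View pics/w42.png

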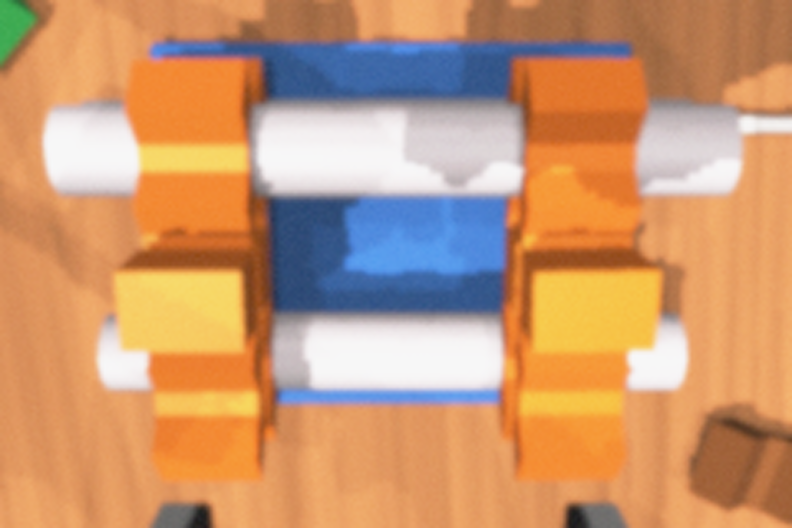

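Run:
```python
from h import *
c=Cam('wrist');P=lambda u,v,z:c.pt(160+u/3.3,100+v/3.3,z)
a=np.radians(-3.65);X=np.array([np.cos(a),np.sin(a),0]);Y=np.array([-np.sin(a),np.cos(a),0])
for n,p in dict(pn=P(181,308,147.3),pf=P(594,308,147.3),lr0=P(98,352,65.2),lr1=P(687,352,65.2),u0=P(44,150,105.6),u1=P(742,150,105.6),t0=P(151,44,12),t1=P(632,44,12)).items(): print(n,(p@X).round(1),(p@Y).round(1))
s=Cam('side');cv2.imwrite('pics/side42.png',cv2.resize(s.im[120:240,240:400],(800,600),interpolation=cv2.INTER_CUBIC))
```

```text
pn 461.6 -242.8
pf 580.3 -242.9
lr0 412.9 -279.4
lr1 633.0 -279.5
u0 412.8 -201.7
u1 632.7 -201.8
t0 428.3 -168.8
t1 617.2 -168.9
```

View pics/side42.png

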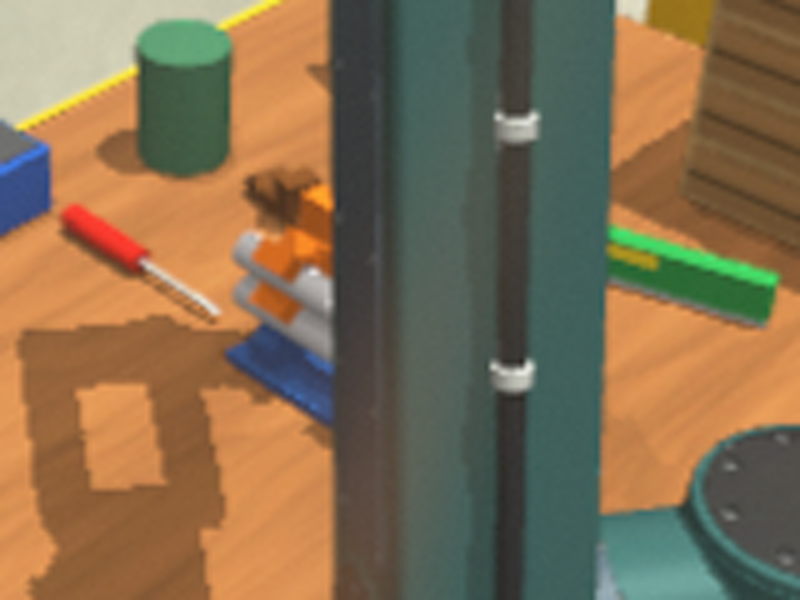

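Run:
```python
from h import *
st();print(r.job_done())
```

```text
t 52.90 p [ 505.7 -277.2  302.5] jaw -3.67 tilt 0.14 F [ 0.8 -0.7  0.9] M [ 0.01 -0.   -0.01] op 0.598 j6 -0.56
the job is handed in; nothing more can be done
None
```

The stack is built in the cradle in the order asked, and I handed it in at t = 52.9 s of the 208 s allowed. I took three bars from the rack; there was no fourth. Two went into the lower V's, followed by two orange chocks. The third went into the upper left V, followed by the other two chocks, each above the one below.

- **Bars:** in the last wrist picture, the middles of the lower right and upper bars are within about 0.3 mm of the cradle's centre lengthwise. The lower left bar was last measured right after it was placed, also within about 0.5 mm.
- **Chocks:** by the camera, the upper two sit about 1 to 2 mm toward the robot of their nominal positions. I left them there. I set both layers at tool positions within about 0.5 mm of each other, apart from an allowance for grip offset. I did not check that match by camera, so the lower pair is probably off by the same amount.
- **Seating:** each piece met resistance within about 0.5 mm of its expected height, and the upper chocks look level and supported on the posts below.
- **Surroundings:** the final scene picture shows the tape, driver, level, jar and look-alikes apparently where they started. I saw no chock knocked aside.
- **Disagreement:** the scene camera put the cradle about 5 to 6 mm away from where the wrist camera did. I used the wrist figures, and the bars seated there. The side camera's final view was mostly blocked by the arm, so it did not confirm the stack.

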